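# Change over the torque tester's range and stow its sockets under the locked panel

## Robot

A 7-joint arm with a two-finger parallel gripper is mounted at the origin on the work surface. World frame = base frame: x ahead of the robot, y to its left, z up, the work surface at z = 0. Lengths are in mm, angles in rad, forces in N, time in s.
With the tool pointing down it reaches from about 425 to 950 mm from the base axis. Payload 4.7 kg.
Tool frame: the origin (TCP) lies between the finger pads; the fingertips stand 8 mm ahead of it and the grasp point (between the pads) lies 11 mm behind it; z points along the fingers, y is the direction in which the jaws open and shut (so a half turn about z gives the same grasp; the last joint's range is limited). The gripper opens to 85 mm and grips with 20 to 120 N. Pads are 22 mm wide; open, the fingers measure 114 mm over their backs; the gripper's body (76 mm by 85 mm) begins 54 mm behind the grasp point. The pads swing forward as they close: fully open they stand 13 mm farther back than shut.
Start: joints at [1.267, 0.469, -0.049, 1.532, 0.024, 1.141, -0.082], TCP at [183.21, -649.678, 239.335] pointing down, gripper open.
Joint ranges: [-2.59, 2.59], [-0.33, 1.99], [-1.39, 1.29], [0.1, 2.45], [-1.04, 4.18], [0.21, 1.99], [-2.66, 2.66]. Speed limits (rad/s): [2.57, 2.57, 3.14, 3.14, 3.14, 3.14, 3.14].

## Interface

Orientations are given as a unit quaternion [w, x, y, z].
In Python, from workcell import get_obs, viewer, env gives the robot as it stands.
- The arm moves only by the tool jog_arm, never from a script. Its argument "deltas" is a list of rows, each a list of 3 entries, a list of its own where there are three numbers: the opening in per cent of the stroke, from 0 (shut) to 100 (fully open), then the shift along the tool's x, y, z in units of 7.5 cm (1.0 is 7.5 cm), then the turn, a rotation vector about the tool's x, y, z in units of 4 degrees (1.0 is 4 degrees). A call has 1 to 20 rows; each row shifts and turns the pose as measured when the row begins, along the tool's axes as they then stand; what a row does not reach is not made up. A row lasts 1/8 s, in which the tool goes at most 62.5 mm and 10.7 degrees, less where a joint would pass 70% of its speed; a pose out of reach is approached as far as the arm can. A call with a number of a shift or a turn outside -1 to 1 is refused whole. A call with a gripper value outside its range is refused whole. The fingers move at their own pace and stop on an object; "force" is the grip in N (left out, the last holds). Time passes only in rows, so rows that do not move let the fingers close. It gives the time, the measured TCP pose, the force and the opening at its end, in the units of the state.
- get_obs(): the state, without advancing time (a new reading comes with each control period).
- viewer.capture(name): name is "side" or "top"; returns (picture, depth): 420x560x3 uint8, red, green, blue; 420x560 float32, mm along the optical axis (not along the pixel's ray), 0 where there is no reading.
- viewer.calibration(name): a dict with "camera_matrix" (3x3 intrinsics, pixels), "origin" and "orientation" of the camera in the world. Camera axes: x right, y down, z forward; pixel columns grow to the right and rows downward; lengths in mm; the calibration is good to about 2 mm. A picture is of the moment at which its call begins. calibration takes no time and is no camera call.
- env.close_job(): hands the job in, once; it reports no verdict.
The state is a dict: "time_s": time; "joint_pos": joint angles; "dq": joint speeds; "effort": joint torques, N m; "eef_pos": TCP position; "tool_rot": TCP orientation; "contact_force": force on the tool from outside, world axes, zero at the start; "torque": the same for the moment, N m; "grip_width": opening from 0.0 (shut) to 1.0 (fully open).
Only numpy, scipy, OpenCV 4.12 (cv2) and the standard library are available. Lean on these libraries where they do the work, as an engineer would, in place of code of your own. Each camera call takes 0.05 s, during which the arm holds its last target. There are 200 camera calls.

## Task

Change the torque tester over to its next range: unlock its access panel by turning the key a quarter turn clockwise, swing the panel up until it stands upright, turn the range selector inside back anticlockwise to its end stop and from there exactly three clicks clockwise. Stow every loose steel drive socket from the bench in the tray inside, then shut the panel fully without slamming it and lock it again with the key. Leave everything else on the bench where it is.

Things in the scene. Friction and masses are not known exactly. Their poses are not given: they have to be found in the camera images.
- console: Torque tester on the bench: a red housing, its left part an access bay 246 mm (x) by 256 mm (y) and 100 mm high under the hinged panel, its right part (135 mm more towards -y) a lower desk with display, up to 95 mm high. Origin on the bench under the centre of the bay; x away from the operator, y to the left, z up. The bay is 230 by 240 mm inside with walls 8 mm thick, rim 100 mm and floor 50 mm above the bench; fixed to the bench.
- tray (a point): Centre of the floor of the stowage tray inside the bay, along its hinge side: an undivided black trough 230 mm long (console x) by 85 mm wide (console y), floor 50 mm above the bench, edges 20 mm high along both long sides. The shut panel's underside is 50 mm above this floor. The tray is empty at the start.
- panel (a joint): Access panel on top of the bay: 244 by 256 by 5 mm grey plate hinged along the bay's right (-y) edge, its free edge on the left. Value: 0 shut and flat, grows as the free edge swings up, 1.57 upright, 1.92 fully open. The hinge is stiff: the panel stays where it is left; about 5 N at the handle moves it. While the key stands at 0 the latch holds it shut.
- panel_handle (a point): Middle of the round bar of the panel's pull handle: 12 mm thick, 90 mm long along console x, 32 mm clear above the panel on a post 5 mm in from each end (the bar's axis 43 mm above the panel's underside), 218 mm from the hinge line, 38 mm in from the free edge.
- panel_hinge (a point): On the panel's hinge line (along console x), at its middle, level with the panel's underside.
- key (a joint): Key of the panel's quarter-turn cam latch, standing in its lock (it does not come out). Value: 0 locked, 1.571 unlocked; positive turns clockwise as seen from outside the panel. Stops at both ends; stays where it is left; turns with about 0.04 N m. The cam is clear of its keeper above about 1.25, and fouls it if the panel is shut with the key turned back.
- key_grip (a point): Middle of the key's black head, a flat plate 34 mm long, 10 mm thick, 30 mm high, 43 mm above the panel's underside, turning about the vertical (with the panel shut) through this point. The point's x axis runs along the 34 mm, y across the 10 mm (grip across it). It is 110 mm along console x from the middle of the handle, and as far from the hinge as the handle.
- selector (a joint): Range selector in the bay, seen when the panel is open: six detented positions one click (0.524 rad) apart. Value: 0 at its anticlockwise end stop, grows clockwise as seen from above, 2.618 at the other end stop; three clicks is 1.571. The detent takes about 0.1 N m to pass and pulls the knob into the nearest position when let go.
- selector_grip (a point): Middle of the selector's bar grip: 42 mm long, 13 mm thick, 30 mm high (from 59 to 89 mm above the bench), on a flat disc of 42 mm across just below it, turning about the vertical through this point. The point's x axis points along the bar to its pointer end (white line); grip across y.
- socket_a: Plain steel drive socket, 26 mm diameter and 40 mm high, standing on the bench to the left of the tester at the start (absent in some runs: None). Origin at its middle; z along its axis.
- socket_b: Plain steel drive socket, 28 mm diameter and 42 mm high, standing on the bench to the left of the tester at the start (absent in some runs: None). Origin at its middle; z along its axis.
- socket_c: Plain steel drive socket, 30 mm diameter and 44 mm high, standing on the bench to the left of the tester at the start (absent in some runs: None). Origin at its middle; z along its axis.
- socket_d: Plain steel drive socket, 32 mm diameter and 46 mm high, standing on the bench to the left of the tester at the start (absent in some runs: None). Origin at its middle; z along its axis.
- screwdriver: Screwdriver 200 mm long with an orange handle, lying right of the tester; origin at its middle, x along it. Not part of the job: leave it.
- spanner: Steel spanner 180 mm long, 8 mm thick, lying among the sockets; origin at its middle, x along it. Not part of the job: leave it.
- mug: White mug, 80 mm across, 90 mm high, right, near the robot; origin under its middle. Not part of the job: leave it.
- tape: Roll of yellow tape, 90 mm across, 24 mm high, lying left, beyond the sockets; origin under its middle. Not part of the job: leave it.
- marker: White marker pen, 135 mm long, 18 mm thick, lying left, nearer the robot than most sockets; origin under its middle, x along it. Not part of the job: leave it.
- grease_tin: Round tin, 66 mm across, 45 mm high, far right; origin under its middle. Not part of the job: leave it.
There are look-alikes about, which are no part of the job. What is shaped like the socket_a but orange or turquoise is not meant.

How it is judged (in metres and radians):
On the way, in this order (a step that is already met when the one before it is completed fails the run):
1. the key is turned to unlocked (past 1.3 rad) with the panel still shut (value of joint key above 1.3 rad and value of joint panel below 0.1 rad), for 0.1 s.
2. the panel stands open (past 1.4 rad) (value of joint panel above 1.4 rad), for 0.2 s.
3. the selector is back at its anticlockwise end stop (below 0.15 rad) (value of joint selector below 0.15 rad), for 0.1 s.
4. the selector stands three clicks from the stop (within 0.18 rad of 1.571) (value of joint selector between 1.39 and 1.75 rad), for 0.3 s.
5. the panel is shut with every socket in the tray (value of joint panel below 0.05 rad and x of socket_a in the frame of console between -0.115 and 0.115 m and y of socket_a in the frame of console between -0.105 and -0.02 m and z of socket_a in the frame of console between 0.05 and 0.082 m and x of socket_b in the frame of console between -0.115 and 0.115 m and y of socket_b in the frame of console between -0.105 and -0.02 m and z of socket_b in the frame of console between 0.05 and 0.082 m and x of socket_c in the frame of console between -0.115 and 0.115 m and y of socket_c in the frame of console between -0.105 and -0.02 m and z of socket_c in the frame of console between 0.05 and 0.082 m and x of socket_d in the frame of console between -0.115 and 0.115 m and y of socket_d in the frame of console between -0.105 and -0.02 m and z of socket_d in the frame of console between 0.05 and 0.082 m), for 0.2 s.
6. the key is turned back to locked (below 0.2 rad) (value of joint key below 0.2 rad), for 0.2 s.
At the end, for the whole second after the job is handed in: The panel is shut (below 0.05 rad) and the key locked (below 0.2 rad), the selector stands three clicks from its anticlockwise stop (1.571 rad, within 0.18), and every socket lies or stands at rest in the tray (its middle within the tray's 230 by 85 mm and less than 32 mm above the tray floor) (all of step 4 and all of step 5 and value of joint key below 0.2 rad and linear speed of each of socket_a, socket_b, socket_c, socket_d below 0.05 m/s); the robot touches nothing.
It fails at once if the panel is slammed (falls faster than 2.5 rad/s) (velocity of joint panel below -2.5 rad/s).
It fails at once if something else on the bench is moved more than 40 mm (distance of any of screwdriver, spanner, mug, tape, marker, grease_tin from where it was at the start of the episode above 0.04 m).
Of socket_a, socket_b, socket_c, socket_d only 2 to 4 are there at a start; the rules pass over those that are not, and their reading is None.
At some moment in a run one of socket_a, socket_b, socket_c, socket_d may be knocked a few centimetres aside while the robot is not near it.
Once in a run the grip may slacken for a moment while it holds something.
It also fails if it takes over 210 s, if anything falls off the work surface, if the arm or the gripper's body presses on something with over 40 N, if the wrist force passes 120 N, or if a joint passes its speed limit or range.

## Working session

There is one attempt and no reset: what is moved stays moved. The work goes in short steps, Python scripts to look and compute and a tool call to move; the robot and the scene stay as the last step left them, time stands still between calls to the robot, and variables do not carry over. Pictures are saved under pics/ and viewed, about 12 in all and at most 16, crops included, and the job is handed in when it is done.

Besides the shell and the picture viewer there is one more tool, called after "Request:" as name(argument=value, ...), one argument or row to a line, values as JSON. jog_arm: Moves the arm, as the interface text tells. Shifts and turns lie within -1 to 1; 1 stands for 7.5 cm of shift or 4 degrees of turn. Its arguments: {"type":"object","properties":{"deltas":{"type":"array"},"force":{"type":"number"}},"required":["deltas"]}

```bash
mkdir -p pics; ls
cat > h.py <<'E'
import numpy as np, cv2
from scipy.spatial.transform import Rotation as R
from workcell import get_obs, viewer, env
def cap(n,save=None):
    im,d=viewer.capture(n)
    np.savez(f'/tmp/{n}.npz',im=im,d=d)
    if save: cv2.imwrite('pics/'+save,im[:,:,::-1])
    return im,d
def cal(n):
    c=viewer.calibration(n); q=c['orientation']
    return np.array(c['camera_matrix']),np.array(c['origin']),R.from_quat([q[1],q[2],q[3],q[0]]).as_matrix()
def cloud(n,d):
    K,o,M=cal(n); v,u=np.indices(d.shape)
    P=np.stack([(u-K[0,2])/K[0,0]*d,(v-K[1,2])/K[1,1]*d,d],-1)
    return P@M.T+o
def proj(n,p):
    K,o,M=cal(n); q=K@(M.T@(np.array(p)-o)); return q[:2]/q[2]
E
python3 - <<'E'
from h import *
print(get_obs())
for n in('top','side'):
    cap(n,n+'0.png'); print(n,cal(n))
E
```

```text
pics
{'time_s': 0.0, 'joint_pos': array([ 1.26709096,  0.46946313, -0.04859743,  1.53369548,  0.02409608,
        1.14101273, -0.08230788]), 'dq': array([-5.47553088e-05,  3.57457557e-04,  4.51556954e-04,  8.47487661e-04,
       -5.06517126e-04, -1.27168934e-03,  1.31062547e-03]), 'effort': array([ 8.64632493e-04, -5.10308218e+01, -4.62377036e-02, -2.37711740e+01,
        1.06447411e-02,  7.52068270e-03, -1.35091170e-05]), 'eef_pos': array([ 183.02464619, -649.11598797,  238.24614152]), 'tool_rot': array([-9.81841906e-04,  9.90572933e-01,  1.36982742e-01, -1.70762852e-04]), 'contact_force': array([ 0.24788248,  0.46201359, -0.73504392]), 'torque': array([-0.00358032, -0.01663801, -0.00648695]), 'grip_width': 0.9981975866597524}
top (array([[460.94866104,   0.        , 278.83924265],
       [  0.        , 460.94866104, 208.85878871],
       [  0.        ,   0.        ,   1.        ]]), array([ 188.65557195,  -61.15582185, 1694.20870799]), array([[-0.00451287, -0.97294827,  0.23097899],
       [-0.99997272,  0.00574154,  0.0046475 ],
       [-0.00584795, -0.23095171, -0.97294764]]))
side (array([[390.37517806,   0.        , 281.48456224],
       [  0.        , 390.37517806, 209.64656533],
       [  0.        ,   0.        ,   1.        ]]), array([ 16.8096191 , 601.98632412, 708.08805017]), array([[-0.76253734, -0.37216201,  0.52918073],
       [-0.64679045,  0.42072125, -0.63612558],
       [ 0.0141042 , -0.82733854, -0.56152649]]))
```

View pics/top0.png

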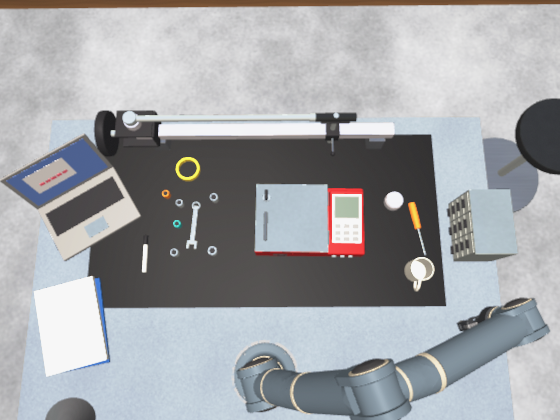

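View pics/side0.png

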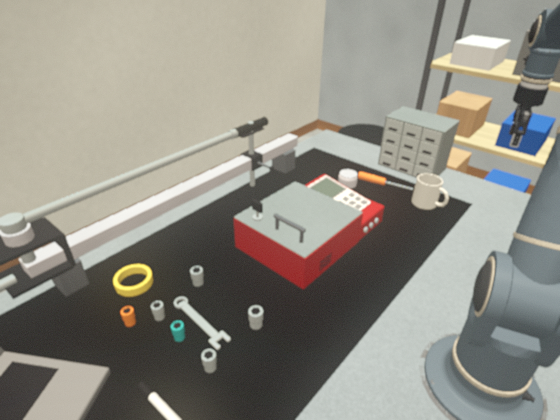

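Top view: steel sockets at about (179,202), (213,197), (174,252) and (212,250). Look-alikes are orange (166,194) and turquoise (177,224). The key is at (266,193) and the handle at (265,226). Next I'll measure them and check one close crop.

```bash
cat > m.py <<'E'
from h import *
im,d=np.load('/tmp/top.npz').values(); 
P=cloud('top',d); 
# bench + panel
roi=P[190:245,275:322].reshape(-1,3); print('panel z',np.median(roi[:,2]))
m=(abs(P[...,2]-105)<6); m[:, :250]=0; m[:,332:]=0
u8=m.astype(np.uint8); n,l,s,c=cv2.connectedComponentsWithStats(u8); k=1+s[1:,4].argmax()
q=P[l==k][:,:2].astype(np.float32); r=cv2.minAreaRect(q); print('panel rect',r,cv2.boxPoints(r).tolist())
h=(P[...,2]>122)&(P[...,2]<175); h[:,:250]=0; h[:,332:]=0; h[:180]=0;h[260:]=0
n,l,s,c=cv2.connectedComponentsWithStats(h.astype(np.uint8))
for i in range(1,n):
    if s[i,4]>3: a=P[l==i]; print('hi',c[i],s[i,4],a.mean(0),a[:,2].max(),cv2.minAreaRect(a[:,:2].astype(np.float32)))
b=(P[...,2]>25)&(P[...,2]<70); b[:,:150]=0;b[:,240:]=0;b[:150]=0;b[290:]=0
n,l,s,c=cv2.connectedComponentsWithStats(b.astype(np.uint8))
for i in range(1,n):
    if s[i,4]>8:
        a=P[l==i]; z=np.percentile(a[:,2],80); t=a[a[:,2]>z-6]
        print('sock',c[i].round(),s[i,4],'z',z.round(1),t.mean(0).round(1),(np.ptp(t[:,:2],axis=0)).round(1),im[l==i].mean(0).round())
E
python3 m.py
python3 - <<'E'
from h import *
im=np.load('/tmp/top.npz')['im'][:,:,::-1]
cv2.imwrite('pics/c1.png',cv2.resize(im[160:270,150:350],None,fx=4,fy=4,interpolation=cv2.INTER_CUBIC))
E
```

```text
panel z 105.65686139773811
panel rect ((536.5064697265625, -98.09358215332031), (259.97698974609375, 246.52406311035156), 88.9736328125) [[410.935791015625, -225.85328674316406], [657.4202880859375, -230.26914978027344], [662.0771484375, 29.666122436523438], [415.5926513671875, 34.08198547363281]]
hi [265.33333333 193.86111111] 36 [607.89290988  -7.3043434  154.17575533] 167.29812214904564 ((608.8152465820312, -7.513221740722656), (10.005228996276855, 32.003379821777344), 89.60945129394531)
hi [264.78350515 226.16494845] 97 [495.27658245  -5.4699982  148.33209966] 156.30503484109 ((500.1585388183594, -4.482838153839111), (98.87852478027344, 10.703906059265137), 0.20250864326953888)
sock [196. 163.] 18 z 28.9 [764.2 261.4  27.6] [36.5 23.2] [246. 245.  99.]
sock [180. 174.] 14 z 30.5 [721.6 322.2  27.8] [34.  26.4] [246. 244.  97.]
sock [165. 193.] 44 z 42.4 [645.4 371.1  41.1] [24.6 22.9] [200. 140.  73.]
sock [213. 197.] 61 z 47.9 [629.9 190.5  45.9] [27.  29.4] [148. 154. 160.]
sock [179. 202.] 43 z 42.4 [610.1 319.4  41.2] [23.  26.5] [153. 160. 166.]
sock [176. 223.] 44 z 43.0 [530.8 323.3  41.6] [23.2 23.2] [ 84. 180. 172.]
sock [212. 250.] 64 z 49.0 [427.7 189.5  48. ] [29.7 26.1] [160. 166. 172.]
sock [174. 252.] 53 z 44.8 [424.7 328.1  43.4] [26.1 25.8] [154. 161. 168.]
```

View pics/c1.png

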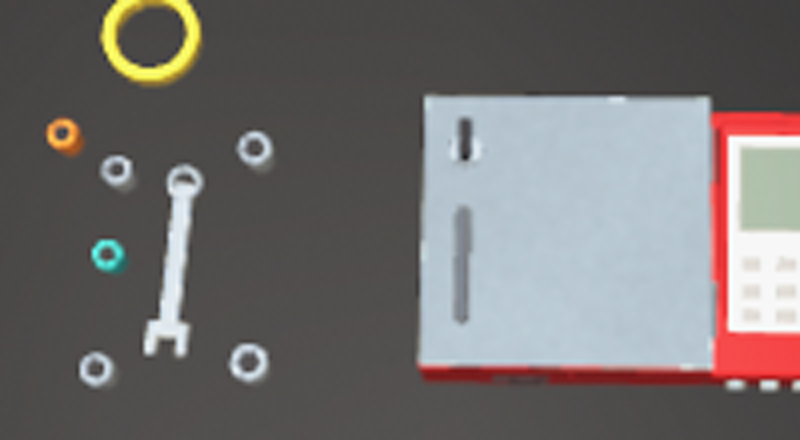

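The crop confirms four plain steel sockets plus orange and turquoise look-alikes, which I'll ignore. Console yaw is about -1.2°, with the handle near (500,-5.5,143) and the key near (609,-8,143). I'll move over the key now.

Request:
jog_arm(
  deltas=[
    [60, [0, 0, 0], [0, 0, 0.85]],
    [60, [0, 0, 0], [0, 0, 0.85]],
    [60, [0, 0, 0], [0, 0, 0.85]],
    [60, [0, 0, 0], [0, 0, 0.85]],
    [60, [0, 0, 0], [0, 0, 0.85]],
    [60, [0.37, -0.55, 0], [0, 0, 0]],
    [60, [0.37, -0.55, 0], [0, 0, 0]],
    [60, [0.37, -0.55, 0], [0, 0, 0]],
    [60, [0.37, -0.55, 0], [0, 0, 0]],
    [60, [0.37, -0.55, 0], [0, 0, 0]],
    [60, [0.37, -0.55, 0], [0, 0, 0]],
    [60, [0.37, -0.55, 0], [0, 0, 0]],
    [60, [0.37, -0.55, 0], [0, 0, 0]],
    [60, [0.37, -0.55, 0], [0, 0, 0]],
    [60, [0.37, -0.55, 0], [0, 0, 0]],
  ],
)

```text
time_s: 1.98
eef_pos: [477.7, -234.6, 232.7]
tool_rot: [-0.005, 1.0, -0.021, -0.004]
contact_force: [0.6, -0.3, 1.0]
grip_width: 0.598
```

Request:
jog_arm(
  deltas=[
    [60, [0.325, -0.62, 0], [0, 0, -0.06]],
    [60, [0.325, -0.62, 0], [0, 0, -0.06]],
    [60, [0.325, -0.62, 0], [0, 0, -0.06]],
    [60, [0.325, -0.62, 0], [0, 0, -0.06]],
    [60, [0.325, -0.62, 0], [0, 0, -0.06]],
    [60, [0, 0, 0], [0, 0, 0]],
    [60, [0, 0, 0], [0, 0, 0]],
  ],
)

```text
time_s: 2.85
eef_pos: [610.2, 5.7, 231.2]
tool_rot: [-0.006, 1.0, -0.007, -0.006]
contact_force: [-0.4, 0.0, 0.0]
grip_width: 0.597
```

```bash
cat >> h.py <<'E'
def to(t,yaw=None,ob=None):
    """tool-frame shift (units) to world point t; turn units to tool-down with tool x at yaw deg"""
    o=ob or get_obs(); q=o['tool_rot']; T=R.from_quat([q[1],q[2],q[3],q[0]])
    p=np.array(o['eef_pos']); a=T.as_matrix()[:,0]; 
    print('t',round(o['time_s'],2),'pos',p.round(1),'yaw',np.degrees(np.arctan2(a[1],a[0])).round(1),'F',np.round(o['contact_force'],1),'M',np.round(o['torque'],2),'g',round(o['grip_width'],3))
    print(' shift',(T.inv().apply(np.array(t)-p)/75).round(3))
    if yaw is not None:
        W=R.from_euler('z',yaw,degrees=True)*R.from_euler('x',180,degrees=True)
        print(' turn',(np.degrees((T.inv()*W).as_rotvec())/4).round(3))
E
python3 -c "
from h import *
to([608.8,-7.8,135],-1.2); cap('top','k1.png'); cap('side')"
```

```text
t 2.85 pos [610.2   5.7 231.2] yaw -0.8 F [-0.4  0.   0. ] M [-0.04 -0.02 -0.06] g 0.597
 shift [-0.     0.196  1.28 ]
 turn [-0.179  0.181  0.099]
```

Request:
jog_arm(
  deltas=[
    [60, [0, 0.13, 0], [-0.18, 0.18, 0.1]],
    [60, [0, 0.06, 0.2], [0, 0, 0]],
    [60, [0, 0, 0.25], [0, 0, 0]],
    [60, [0, 0, 0.25], [0, 0, 0]],
    [60, [0, 0, 0.25], [0, 0, 0]],
    [60, [0, 0, 0.15], [0, 0, 0]],
    [60, [0, 0, 0], [0, 0, 0]],
  ],
)

```text
time_s: 3.82
eef_pos: [606.7, -18.9, 142.7]
tool_rot: [0.002, 1.0, -0.017, -0.001]
contact_force: [-0.6, -0.4, 0.1]
grip_width: 0.596
```

```bash
python3 -c "
from h import *
to([608.8,-7.8,135],-1.2); im,d=cap('side')
x,y=map(int,proj('side',[609,-8,143])); print(x,y)
cv2.imwrite('pics/k2.png',cv2.resize(im[y-70:y+70,x-80:x+80,::-1],None,fx=4,fy=4))"
```

```text
t 3.83 pos [606.7 -18.9 142.7] yaw -1.9 F [-0.6 -0.4  0.1] M [-0.02 -0.01  0.  ] g 0.596
 shift [ 0.023 -0.149  0.102]
 turn [ 0.063  0.031 -0.184]
256 206
```

View pics/k2.png

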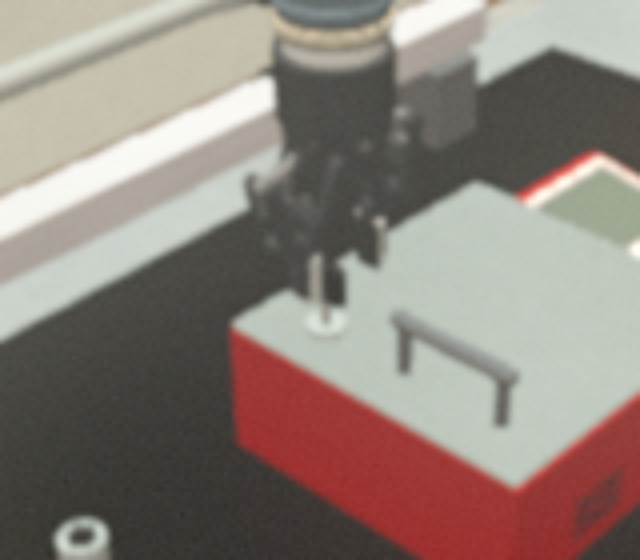

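The fingers straddle the black key at crop (330,285), but the tool sits about 11 mm too far to -y. I'll correct that and then grip.

Request:
jog_arm(
  deltas=[
    [60, [0.02, -0.12, 0.04], [0, 0, -0.18]],
    [60, [0, 0, 0.03], [0, 0, 0]],
    [60, [0, 0, 0], [0, 0, 0]],
    [60, [0, 0, 0], [0, 0, 0]],
  ],
)

```text
time_s: 4.38
eef_pos: [610.5, -8.7, 139.8]
tool_rot: [0.002, 1.0, -0.01, 0.002]
contact_force: [0.5, 0.4, -0.4]
grip_width: 0.6
```

```bash
python3 -c "
from h import *
to([608.8,-7.8,136],-1.2)"
```

```text
t 4.38 pos [610.5  -8.7 139.8] yaw -1.1 F [ 0.5  0.4 -0.4] M [ 0.05 -0.02 -0.02] g 0.6
 shift [-0.023 -0.012  0.05 ]
 turn [ 0.058 -0.045  0.017]
```

Request:
jog_arm(
  deltas=[
    [0, [-0.02, 0, 0.04], [0, 0, 0]],
    [0, [0, 0, 0], [0, 0, 0]],
    [0, [0, 0, 0], [0, 0, 0]],
    [0, [0, 0, 0], [0, 0, 0]],
    [0, [0, 0, 0], [0, 0, 1]],
    [0, [0, 0, 0], [0, 0, 1]],
    [0, [0, 0, 0], [0, 0, 1]],
    [0, [0, 0, 0], [0, 0, 1]],
    [0, [0, 0, 0], [0, 0, 1]],
    [0, [0, 0, 0], [0, 0, 1]],
    [0, [0, 0, 0], [0, 0, 1]],
    [0, [0, 0, 0], [0, 0, 1]],
  ],
  force=40,
)

```text
time_s: 5.88
eef_pos: [609.0, -8.0, 136.9]
tool_rot: [0.001, 0.956, -0.293, 0.002]
contact_force: [0.0, 1.2, 0.1]
grip_width: 0.112
```

```bash
python3 -c "
from h import *
to([608.8,-7.8,136],-91.2)"
```

```text
t 5.88 pos [609.   -8.  136.9] yaw -34.1 F [0.  1.2 0.1] M [ 0.09 -0.    0.06] g 0.112
 shift [-0.004 -0.001  0.012]
 turn [-0.019 -0.072 14.285]
```

Request:
jog_arm(
  deltas=[
    [0, [0, 0, 0], [0, 0, 1]],
    [0, [0, 0, 0], [0, 0, 1]],
    [0, [0, 0, 0], [0, 0, 1]],
    [0, [0, 0, 0], [0, 0, 1]],
    [0, [0, 0, 0], [0, 0, 1]],
    [0, [0, 0, 0], [0, 0, 1]],
    [0, [0, 0, 0], [0, 0, 1]],
    [0, [0, 0, 0], [0, 0, 1]],
    [0, [0, 0, 0], [0, 0, 1]],
    [0, [0, 0, 0], [0, 0, 1]],
    [0, [0, 0, 0], [0, 0, 1]],
    [0, [0, 0, 0], [0, 0, 1]],
    [0, [0, 0, 0], [0, 0, 1]],
    [0, [0, 0, 0], [0, 0, 1]],
    [0, [0, 0, 0], [0, 0, 0]],
  ],
)

```text
time_s: 7.75
eef_pos: [609.2, -7.7, 137.0]
tool_rot: [-0.001, -0.698, 0.716, -0.004]
contact_force: [0.1, -1.0, -0.2]
grip_width: 0.109
```

```bash
python3 -c "
from h import *
to([608.8,-7.8,136],-91.2)"
```

```text
t 7.75 pos [609.2  -7.7 137. ] yaw -91.5 F [ 0.1 -1.  -0.2] M [-0.01  0.19  0.11] g 0.109
 shift [0.001 0.006 0.013]
 turn [-0.055 -0.102 -0.073]
```

The key is at about 90°. I'll release it, rise and turn back towards the handle.

Request:
jog_arm(
  deltas=[
    [45, [0, 0, 0], [0, 0, 0]],
    [45, [0, 0, 0], [0, 0, 0]],
    [45, [0, 0, 0], [0, 0, 0]],
    [45, [0, 0, -0.25], [0, 0, 0]],
    [45, [0, 0, -0.35], [0, 0, 0]],
    [45, [0, 0, -0.35], [0, 0, -1]],
    [45, [0, 0, 0], [0, 0, -1]],
    [45, [0, 0, 0], [0, 0, -1]],
    [45, [0, 0, 0], [0, 0, -1]],
    [45, [0, 0, 0], [0, 0, -1]],
    [45, [0, 0, 0], [0, 0, -1]],
    [45, [0, 0, 0], [0, 0, -1]],
    [45, [0, 0, 0], [0, 0, -1]],
    [45, [0, 0, 0], [0, 0, -1]],
    [45, [0, 0, 0], [0, 0, -1]],
    [45, [0, 0, 0], [0, 0, -1]],
    [45, [0, 0, 0], [0, 0, -1]],
  ],
)

```text
time_s: 9.88
eef_pos: [607.5, -10.2, 212.0]
tool_rot: [-0.002, 0.934, -0.359, 0.002]
contact_force: [-0.0, -0.2, -0.3]
grip_width: 0.455
```

Request:
jog_arm(
  deltas=[
    [45, [0, 0, 0], [0, 0, -1]],
    [45, [0, 0, 0], [0, 0, -1]],
    [45, [0, 0, 0], [0, 0, -1]],
    [45, [0, 0, 0], [0, 0, -1]],
    [45, [0, 0, 0], [0, 0, -1]],
    [45, [0, 0, 0], [0, 0, -1]],
    [45, [0, 0, 0], [0, 0, -1]],
    [45, [0, 0, 0], [0, 0, -1]],
    [45, [0, 0, 0], [0, 0, -1]],
    [45, [0, 0, 0], [0, 0, -1]],
    [45, [0, 0, 0], [0, 0, 0]],
  ],
)

```text
time_s: 11.25
eef_pos: [606.2, -13.4, 214.1]
tool_rot: [-0.004, 1.0, -0.008, 0.005]
contact_force: [-0.1, 0.1, -0.8]
grip_width: 0.449
```

```bash
python3 -c "
from h import *
to([500,-5.5,135],-1.2)
im,d=cap('side','k3.png'); P=cloud('side',d)
for p in ([500,-5,143],[609,-8,143]):
  x,y=map(int,proj('side',p)); a=P[y-12:y+13,x-18:x+19]; m=(a[...,2]>135)&(a[...,2]<165)&(abs(a[...,1])<40); print(p,m.sum(),np.median(a[m],0) if m.any() else '')"
```

```text
t 11.25 pos [606.2 -13.4 214.1] yaw -0.9 F [-0.1  0.1 -0.8] M [-0.   -0.03  0.01] g 0.449
 shift [-1.427 -0.074  1.043]
 turn [-0.12  -0.13   0.068]
[500, -5, 143] 182 [493.96744809  -2.79325856 147.15224287]
[609, -8, 143] 110 [604.77529779  -3.50613581 148.96104059]
```

Request:
jog_arm(
  deltas=[
    [45, [-0.35, -0.03, 0], [0, 0, 0]],
    [45, [-0.35, -0.02, 0], [0, 0, 0]],
    [45, [-0.35, -0.02, 0], [0, 0, 0]],
    [45, [-0.35, 0, 0], [0, 0, 0]],
    [45, [0, 0, 0], [0, 0, 0]],
    [45, [0, 0, 0.2], [-0.1, -0.1, 0]],
    [45, [0, 0, 0.2], [0, 0, 0]],
    [45, [0, 0, 0], [0, 0, 0]],
    [45, [0, 0, 0], [0, 0, 0]],
  ],
)

```text
time_s: 12.42
eef_pos: [501.2, -6.8, 180.4]
tool_rot: [0.001, 1.0, -0.012, 0.002]
contact_force: [-0.3, -0.1, 0.6]
grip_width: 0.453
```

```bash
python3 -c "
from h import *
to([500,-5.5,133],-1.2)"
```

```text
t 12.43 pos [501.2  -6.8 180.4] yaw -1.4 F [-0.3 -0.1  0.6] M [-0.01 -0.04 -0.01] g 0.453
 shift [-0.019 -0.018  0.632]
 turn [ 0.015 -0.049 -0.042]
```

Request:
jog_arm(
  deltas=[
    [45, [-0.02, -0.02, 0.2], [0, 0, 0]],
    [45, [0, 0, 0.2], [0, 0, 0]],
    [45, [0, 0, 0.16], [0, 0, 0]],
    [45, [0, 0, 0.05], [0, 0, 0]],
    [0, [0, 0, 0], [0, 0, 0]],
    [0, [0, 0, 0], [0, 0, 0]],
    [0, [0, 0, 0], [0, 0, 0]],
    [0, [0, 0, 0], [0, 0, 0]],
  ],
  force=40,
)

```text
time_s: 13.42
eef_pos: [499.9, -6.0, 131.3]
tool_rot: [0.001, 1.0, -0.012, 0.002]
contact_force: [0.6, -1.1, -3.9]
grip_width: 0.119
```

Request:
jog_arm(
  deltas=[
    [0, [0, 0.05, -0.23], [0, 0, 0]],
    [0, [0, 0.07, -0.22], [0, 0, 0]],
    [0, [0, 0.09, -0.22], [0, 0, 0]],
    [0, [0, 0.11, -0.21], [0, 0, 0]],
    [0, [0, 0, 0], [0, 0, 0]],
  ],
)

```text
time_s: 14.05
eef_pos: [499.4, -32.5, 202.6]
tool_rot: [0.001, 1.0, -0.013, 0.003]
contact_force: [1.2, -2.6, -1.7]
grip_width: 0.12
```

```bash
cat >> h.py <<'E'
def arc():
    o=get_obs(); y,z=o['eef_pos'][1],o['eef_pos'][2]+11
    print('panel deg',np.degrees(np.arctan2(z-100,y+223.5))-11.2,'r',np.hypot(z-100,y+223.5))
E
python3 -c "
from h import *
to([500,-5.5,133],-1.2); arc()"
```

```text
t 14.05 pos [499.4 -32.5 202.6] yaw -1.5 F [ 1.2 -2.6 -1.7] M [-0.21 -0.02  0.1 ] g 0.12
 shift [-0.008 -0.362  0.928]
 turn [ 0.032 -0.096 -0.07 ]
panel deg 19.546729480242416 r 222.26085302753287
```

Request:
jog_arm(
  deltas=[
    [0, [0, 0.13, -0.2], [0, 0, 0]],
    [0, [0, 0.14, -0.19], [0, 0, 0]],
    [0, [0, 0.16, -0.175], [0, 0, 0]],
    [0, [0, 0.17, -0.16], [0, 0, 0]],
    [0, [0, 0.18, -0.15], [0, 0, 0]],
    [0, [0, 0.195, -0.13], [0, 0, 0]],
    [0, [0, 0.205, -0.12], [0, 0, 0]],
    [0, [0, 0, 0], [0, 0, 0]],
  ],
)

```text
time_s: 15.05
eef_pos: [497.6, -125.2, 292.3]
tool_rot: [0.0, 1.0, -0.012, 0.005]
contact_force: [3.5, -2.7, -3.7]
grip_width: 0.125
```

```bash
python3 -c "
from h import *
to([500,-5.5,133],-1.2); arc()"
```

```text
t 15.05 pos [ 497.6 -125.2  292.3] yaw -1.4 F [ 3.5 -2.7 -3.7] M [-0.24 -0.57  0.05] g 0.125
 shift [-0.031 -1.598  2.123]
 turn [ 0.012 -0.154 -0.057]
panel deg 52.99851405152323 r 225.85576338157307
```

Request:
jog_arm(
  deltas=[
    [0, [0, 0.215, -0.085], [0, 0, 0]],
    [0, [0, 0.22, -0.065], [0, 0, 0]],
    [0, [0, 0.225, -0.05], [0, 0, 0]],
    [0, [0, 0.23, -0.03], [0, 0, 0]],
    [0, [0, 0.235, -0.01], [0, 0, 0]],
    [0, [0, 0, 0], [0, 0, 0]],
  ],
)

```text
time_s: 15.8
eef_pos: [496.3, -198.7, 315.6]
tool_rot: [-0.013, 1.0, -0.006, 0.003]
contact_force: [4.0, -3.5, -9.5]
grip_width: 0.124
```

```bash
python3 -c "
from h import *
to([500,-5.5,133],-1.2); arc()"
```

```text
t 15.8 pos [ 496.3 -198.7  315.6] yaw -0.7 F [ 4.  -3.5 -9.5] M [-0.67 -1.02 -0.09] g 0.124
 shift [ 0.005 -2.511  2.501]
 turn [-0.378 -0.069  0.119]
panel deg 72.55302177542328 r 227.90716857204245
```

Request:
jog_arm(
  deltas=[
    [0, [0, 0.235, 0.02], [-0.15, 0, 0]],
    [0, [0, 0.235, 0.03], [-0.1, 0, 0]],
    [0, [0, 0.235, 0.04], [-0.1, 0, 0]],
    [0, [0, 0.235, 0.05], [0, 0, 0]],
    [0, [0, 0, 0], [0, 0, 0]],
    [0, [0, 0, 0], [0, 0, 0]],
  ],
)

```text
time_s: 16.55
eef_pos: [495.0, -264.6, 312.1]
tool_rot: [-0.009, 1.0, -0.003, 0.001]
contact_force: [1.8, -0.2, -1.0]
grip_width: 0.116
```

```bash
python3 -c "
from h import *
to([500,-5.5,133],-1.2); arc()"
```

```text
t 16.55 pos [ 495.  -264.6  312.1] yaw -0.4 F [ 1.8 -0.2 -1. ] M [ 0.22 -0.5  -0.18] g 0.116
 shift [ 0.039 -3.41   2.452]
 turn [-0.264 -0.032  0.212]
panel deg 89.23133151925798 r 226.8706402887506
```

The panel is at about 89°. I'll let go and rise over the free edge, then move left to clear the view.

Request:
jog_arm(
  deltas=[
    [30, [0, 0, 0], [0, 0, 0]],
    [30, [0, 0, 0], [0, 0, 0]],
    [30, [0, 0, -0.15], [0, 0, 0]],
    [30, [0, 0, -0.3], [0, 0, 0]],
    [30, [0, 0, -0.35], [-0.13, 0, 0.1]],
    [30, [0, 0, -0.35], [-0.13, 0, 0.1]],
    [30, [0, 0, -0.3], [0, 0, 0]],
    [50, [0, -0.65, 0], [0, 0, 0]],
    [50, [0, -0.65, 0], [0, 0, 0]],
    [50, [0, -0.65, 0], [0, 0, 0]],
    [50, [0, -0.65, 0], [0, 0, 0]],
    [50, [0, -0.65, 0], [0, 0, 0]],
    [50, [0, -0.65, 0], [0, 0, 0]],
    [50, [0, -0.65, 0], [0, 0, 0]],
    [50, [0, -0.4, 0], [0, 0, 0]],
    [50, [0, 0, 0], [0, 0, 0]],
  ],
)

```text
time_s: 18.55
eef_pos: [496.4, 117.7, 429.9]
tool_rot: [0.002, 1.0, -0.007, -0.002]
contact_force: [-0.4, 0.1, 0.4]
grip_width: 0.502
```

```bash
python3 -c "
from h import *
to([500,100,200],-1.2)
im,d=cap('top'); cv2.imwrite('pics/t2.png',cv2.resize(im[160:270,150:350,::-1],None,fx=4,fy=4,interpolation=cv2.INTER_CUBIC)); cap('side','s2.png')"
```

```text
t 18.55 pos [496.4 117.7 429.9] yaw -0.8 F [-0.4  0.1  0.4] M [-0.01 -0.    0.05] g 0.502
 shift [0.063 0.226 3.066]
 turn [0.044 0.056 0.102]
```

View pics/t2.png

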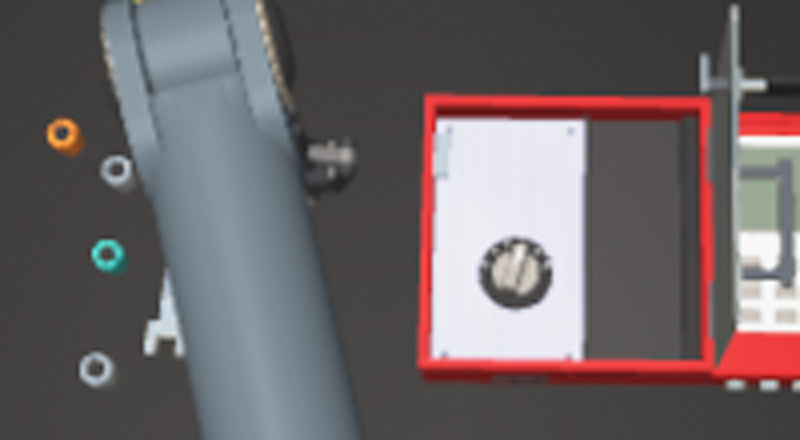

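The panel stands open. The selector is at crop (516,270), which is pixel (279,227), and the tray is the black trough at crop (645,240). I'll zoom in for the selector angle.

```bash
python3 -c "
from h import *
z=np.load('/tmp/top.npz'); im,d=z['im'],z['d']; P=cloud('top',d)
print(np.median(P[200:215,262:290].reshape(-1,3)[:,2]), 'tray floor', P[210:240:6,300:318:4,2].round(0).tolist())
a=P[215:240,266:292]; m=(a[...,2]>74)&(a[...,2]<110); q=a[m]; print(m.sum(),q.mean(0),cv2.minAreaRect(q[:,:2].astype(np.float32)), np.sort(q[:,2])[-5:])
ims=np.load('/tmp/side.npz')['im']
A=cv2.resize(im[212:242,264:294,::-1],(400,400),interpolation=cv2.INTER_CUBIC)
x,y=map(int,proj('side',[488,-60,85])); print(x,y)
B=cv2.resize(ims[y-20:y+20,x-20:x+20,::-1],(400,400),interpolation=cv2.INTER_CUBIC)
cv2.imwrite('pics/sel.png',np.hstack([A,B]))"
```

```text
51.40049168232042 tray floor [[50.0, 54.0, 54.0, 52.0, 49.0], [48.0, 44.0, 55.0, 54.0, 50.0], [53.0, 51.0, 53.0, 51.0, 44.0], [50.0, 51.0, 55.0, 58.0, 55.0], [46.0, 50.0, 47.0, 54.0, 54.0]]
44 [507.14471089 -50.7090921   87.90321237] ((507.9985656738281, -50.26120376586914), (12.837800025939941, 40.102542877197266), 74.00918579101562) [94.4773792  94.71617427 95.12347255 95.46444743 99.51343886]
304 233
```

View pics/sel.png

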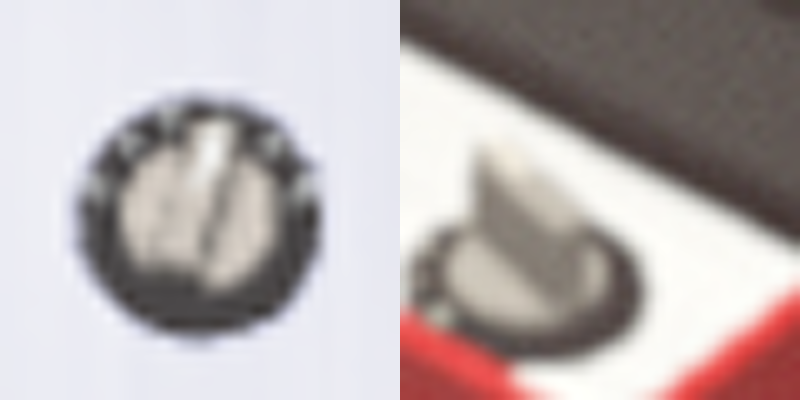

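The pointer stands at about +15°, with dial marks at ±15, ±45 and ±75. So the selector is already at click 3: I'll go 90° anticlockwise to the stop, then 90° back.

Request:
jog_arm(
  deltas=[
    [50, [0, 0, 0.7], [0, 0, 0.95]],
    [50, [0, 0, 0.7], [0, 0, 0.95]],
    [50, [0, 0, 0.7], [0, 0, 0.95]],
    [50, [0, 0, 0.7], [0, 0, 0.95]],
    [50, [0.19, 0.52, 0], [0, 0, 0]],
    [50, [0.19, 0.52, 0], [0, 0, 0]],
    [50, [0.19, 0.52, 0], [0, 0, 0]],
    [50, [0.19, 0.52, 0], [0, 0, 0]],
    [50, [0, 0, 0], [0, 0, 0]],
    [50, [0, 0, 0], [0, 0, 0]],
  ],
)

```text
time_s: 19.9
eef_pos: [503.9, -75.9, 220.1]
tool_rot: [0.002, 0.987, -0.16, 0.003]
contact_force: [0.6, -0.1, 0.7]
grip_width: 0.502
```

```bash
python3 -c "
from h import *
to([507.6,-50.4,72],-16)"
```

```text
t 19.9 pos [503.9 -75.9 220.1] yaw -18.4 F [ 0.6 -0.1  0.7] M [ 0.03  0.06 -0.08] g 0.502
 shift [-0.072 -0.343  1.974]
 turn [ 0.036 -0.083 -0.599]
```

Request:
jog_arm(
  deltas=[
    [50, [-0.04, -0.15, 0], [0, 0, -0.25]],
    [50, [-0.03, -0.15, 0], [0, 0, -0.25]],
    [50, [0, 0, 0.4], [0, 0, 0]],
    [50, [0, 0, 0.4], [0, 0, 0]],
    [50, [0, 0, 0.3], [0, 0, 0]],
    [50, [0, 0, 0], [0, 0, 0]],
    [50, [0, 0, 0], [0, 0, 0]],
  ],
)

```text
time_s: 20.78
eef_pos: [508.5, -40.6, 136.5]
tool_rot: [-0.0, 0.991, -0.132, 0.004]
contact_force: [0.9, -0.4, 0.2]
grip_width: 0.499
```

```bash
python3 -c "
from h import *
to([507.6,-50.4,72],-16)"
```

```text
t 20.77 pos [508.5 -40.6 136.5] yaw -15.2 F [ 0.9 -0.4  0.2] M [ 0.   -0.03 -0.02] g 0.499
 shift [0.016 0.13  0.859]
 turn [-0.025 -0.098  0.208]
```

Request:
jog_arm(
  deltas=[
    [50, [0.01, 0.11, 0], [0, 0, 0.2]],
    [50, [0, 0, 0], [0, 0, 0]],
    [50, [0, 0, 0.35], [0, 0, 0]],
    [50, [0, 0, 0.25], [0, 0, 0]],
    [50, [0, 0, 0], [0, 0, 0]],
    [50, [0, 0, 0], [0, 0, 0]],
  ],
)

```text
time_s: 21.52
eef_pos: [511.0, -49.6, 95.1]
tool_rot: [-0.002, 0.99, -0.14, 0.008]
contact_force: [0.2, 0.4, -0.2]
grip_width: 0.503
```

```bash
python3 -c "
from h import *
to([507.6,-50.4,72],-16)"
```

```text
t 21.52 pos [511.  -49.6  95.1] yaw -16.0 F [ 0.2  0.4 -0.2] M [-0.05 -0.   -0.03] g 0.503
 shift [-0.045  0.024  0.308]
 turn [-0.085 -0.224 -0.011]
```

Request:
jog_arm(
  deltas=[
    [50, [-0.04, 0.02, 0.15], [-0.08, -0.2, 0]],
    [50, [0, 0, 0.14], [0, 0, 0]],
    [50, [0, 0, 0], [0, 0, 0]],
    [0, [0, 0, 0], [0, 0, 0]],
    [0, [0, 0, 0], [0, 0, 0]],
    [0, [0, 0, 0], [0, 0, 0]],
    [0, [0, 0, 0], [0, 0, 0]],
    [0, [0, 0, 0], [0, 0, 0]],
  ],
  force=70,
)

```text
time_s: 22.52
eef_pos: [508.3, -51.0, 73.4]
tool_rot: [0.0, 0.99, -0.14, 0.002]
contact_force: [-0.8, -0.5, -1.0]
grip_width: 0.139
```

```bash
python3 -c "
from h import *
to([507.6,-50.4,72],-16)"
```

```text
t 22.52 pos [508.3 -51.   73.4] yaw -16.1 F [-0.8 -0.5 -1. ] M [-0.17  0.01 -0.  ] g 0.139
 shift [-0.011 -0.005  0.018]
 turn [-0.004 -0.044 -0.017]
```

Request:
jog_arm(
  deltas=[
    [0, [0, 0, 0], [0, 0, -1]],
    [0, [0, 0, 0], [0, 0, -1]],
    [0, [0, 0, 0], [0, 0, -1]],
    [0, [0, 0, 0], [0, 0, -1]],
    [0, [0, 0, 0], [0, 0, -1]],
    [0, [0, 0, 0], [0, 0, -1]],
    [0, [0, 0, 0], [0, 0, -1]],
    [0, [0, 0, 0], [0, 0, -1]],
    [0, [0, 0, 0], [0, 0, -1]],
    [0, [0, 0, 0], [0, 0, -1]],
    [0, [0, 0, 0], [0, 0, -1]],
    [0, [0, 0, 0], [0, 0, -1]],
    [0, [0, 0, 0], [0, 0, 0]],
  ],
)

```text
time_s: 24.15
eef_pos: [508.2, -51.2, 73.4]
tool_rot: [0.001, 0.958, 0.287, 0.001]
contact_force: [0.6, -0.1, -0.5]
grip_width: 0.135
```

```bash
python3 -c "
from h import *
to([508,-50.7,73],74)"
```

```text
t 24.15 pos [508.2 -51.2  73.4] yaw 33.3 F [ 0.6 -0.1 -0.5] M [0.02 0.05 0.02] g 0.135
 shift [ 0.001 -0.008  0.005]
 turn [  0.037  -0.023 -10.172]
```

Request:
jog_arm(
  deltas=[
    [0, [0, 0, 0], [0, 0, -1]],
    [0, [0, 0, 0], [0, 0, -1]],
    [0, [0, 0, 0], [0, 0, -1]],
    [0, [0, 0, 0], [0, 0, -1]],
    [0, [0, 0, 0], [0, 0, -1]],
    [0, [0, 0, 0], [0, 0, -1]],
    [0, [0, 0, 0], [0, 0, -1]],
    [0, [0, 0, 0], [0, 0, -1]],
    [0, [0, 0, 0], [0, 0, -1]],
    [0, [0, 0, 0], [0, 0, -1]],
    [0, [0, 0, 0], [0, 0, -0.5]],
    [0, [0, 0, 0], [0, 0, 0]],
    [0, [0, 0, 0], [0, 0, 0]],
  ],
)

```text
time_s: 25.78
eef_pos: [508.3, -51.4, 73.4]
tool_rot: [0.0, 0.792, 0.61, 0.001]
contact_force: [0.8, -0.4, -1.7]
grip_width: 0.137
```

```bash
python3 -c "
from h import *
to([508,-50.7,73],-16)
im,d=cap('side'); 
x,y=map(int,proj('side',[508,-50,85])); 
cv2.imwrite('pics/sel2.png',cv2.resize(im[y-50:y+40,x-60:x+60,::-1],None,fx=5,fy=5))"
```

```text
t 25.77 pos [508.3 -51.4  73.4] yaw 75.2 F [ 0.8 -0.4 -1.7] M [ 0.04  0.09 -0.87] g 0.137
 shift [ 0.008 -0.007  0.005]
 turn [-5.0000e-03 -3.9000e-02  2.2792e+01]
```

A moment of -0.87 N m at yaw 75° confirms the end stop. Now three clicks (90°) clockwise.

Request:
jog_arm(
  deltas=[
    [0, [0, 0, 0], [0, 0, 1]],
    [0, [0, 0, 0], [0, 0, 1]],
    [0, [0, 0, 0], [0, 0, 1]],
    [0, [0, 0, 0], [0, 0, 1]],
    [0, [0, 0, 0], [0, 0, 1]],
    [0, [0, 0, 0], [0, 0, 1]],
    [0, [0, 0, 0], [0, 0, 1]],
    [0, [0, 0, 0], [0, 0, 1]],
    [0, [0, 0, 0], [0, 0, 1]],
    [0, [0, 0, 0], [0, 0, 1]],
    [0, [0, 0, 0], [0, 0, 1]],
    [0, [0, 0, 0], [0, 0, 1]],
    [0, [0, 0, 0], [0, 0, 0]],
  ],
)

```text
time_s: 27.45
eef_pos: [508.3, -51.1, 73.4]
tool_rot: [0.005, 0.969, 0.245, -0.001]
contact_force: [0.8, -1.5, -1.6]
grip_width: 0.139
```

Request:
jog_arm(
  deltas=[
    [0, [0, 0, 0], [0, 0, 1]],
    [0, [0, 0, 0], [0, 0, 1]],
    [0, [0, 0, 0], [0, 0, 1]],
    [0, [0, 0, 0], [0, 0, 1]],
    [0, [0, 0, 0], [0, 0, 1]],
    [0, [0, 0, 0], [0, 0, 1]],
    [0, [0, 0, 0], [0, 0, 1]],
    [0, [0, 0, 0], [0, 0, 0]],
  ],
)

```text
time_s: 28.45
eef_pos: [508.3, -51.0, 73.4]
tool_rot: [0.007, 1.0, 0.008, 0.0]
contact_force: [-0.4, -1.8, -1.5]
grip_width: 0.136
```

```bash
python3 -c "
from h import *
to([508,-50.7,73],-16)"
```

```text
t 28.45 pos [508.3 -51.   73.4] yaw 1.0 F [-0.4 -1.8 -1.5] M [ 0.18 -0.07  0.02] g 0.136
 shift [-0.004 -0.004  0.005]
 turn [ 0.199 -0.031  4.242]
```

Request:
jog_arm(
  deltas=[
    [0, [0, 0, 0], [0.2, 0, 1]],
    [0, [0, 0, 0], [0, 0, 1]],
    [0, [0, 0, 0], [0, 0, 1]],
    [0, [0, 0, 0], [0, 0, 1]],
    [0, [0, 0, 0], [0, 0, 0.1]],
    [0, [0, 0, 0], [0, 0, 0]],
    [0, [0, 0, 0], [0, 0, 0]],
    [0, [0, 0, 0], [0, 0, 0]],
  ],
)

```text
time_s: 29.45
eef_pos: [508.3, -51.1, 73.4]
tool_rot: [-0.001, 0.99, -0.139, 0.0]
contact_force: [0.5, -1.4, -0.9]
grip_width: 0.138
```

```bash
python3 -c "
from h import *
to([508,-50.7,73],-16)"
```

```text
t 29.45 pos [508.3 -51.1  73.4] yaw -15.9 F [ 0.5 -1.4 -0.9] M [-0.21 -0.08  0.  ] g 0.138
 shift [-0.005 -0.004  0.005]
 turn [-0.037 -0.005  0.019]
```

Request:
jog_arm(
  deltas=[
    [55, [0, 0, 0], [0, 0, 0]],
    [55, [0, 0, 0], [0, 0, 0]],
    [55, [0, 0, -0.2], [0, 0, 0]],
    [55, [0, 0, -0.4], [0, 0, 0]],
    [55, [0, 0, -0.4], [0, 0, -0.95]],
    [55, [0, 0, -0.2], [0, 0, -0.95]],
    [55, [0, 0, 0], [0, 0, -0.95]],
    [55, [0, 0, 0], [0, 0, -0.5]],
    [55, [0.29, -0.6, 0], [0, 0, 0]],
    [55, [0.29, -0.6, 0], [0, 0, 0]],
    [55, [0.29, -0.6, 0], [0, 0, 0]],
    [55, [0.29, -0.6, 0], [0, 0, 0]],
    [55, [0.15, -0.3, 0], [0, 0, 0]],
    [55, [0.07, -0.15, 0], [0, 0, 0]],
    [55, [0, 0, 0], [0, 0, 0]],
    [55, [0, 0, 0], [0, 0, 0]],
  ],
)

```text
time_s: 31.45
eef_pos: [624.2, 160.8, 176.1]
tool_rot: [-0.001, 1.0, -0.022, 0.004]
contact_force: [-1.1, -0.7, -0.2]
grip_width: 0.551
```

```bash
cat >> h.py <<'E'
def socks():
    for n in ('top','side'):
        im,d=cap(n); P=cloud(n,d)
        hsv=cv2.cvtColor(im,cv2.COLOR_RGB2HSV)
        b=(P[...,2]>25)&(P[...,2]<60)&(P[...,0]>380)&(P[...,0]<690)&(P[...,1]>100)&(P[...,1]<420)
        k,l,s,c=cv2.connectedComponentsWithStats(b.astype(np.uint8))
        for i in range(1,k):
            if s[i,4]>12:
                a=P[l==i]; z=np.percentile(a[:,2],80); t=a[a[:,2]>z-5][:,:2]
                print(n,c[i].round(),s[i,4],'z',z.round(1),((t.max(0)+t.min(0))/2).round(1),np.ptp(t,axis=0).round(),'sat',hsv[l==i][:,1].mean().round())
E
python3 -c "
from h import *
to([630,190.5,20],-1.2); socks()
im=np.load('/tmp/top.npz')['im']
cv2.imwrite('pics/sel3.png',np.hstack([cv2.resize(im[212:242,264:294,::-1],(400,400),interpolation=cv2.INTER_CUBIC)]))"
```

```text
t 31.45 pos [624.2 160.8 176.1] yaw -2.5 F [-1.1 -0.7 -0.2] M [-0.03  0.    0.03] g 0.551
 shift [ 0.045 -0.394  2.082]
 turn [-0.035 -0.105 -0.32 ]
top [165. 193.] 44 z 43.8 [643.8 371.1] [23. 19.] sat 151.0
top [215. 197.] 35 z 46.8 [628.7 184.8] [28. 13.] sat 19.0
top [178. 202.] 28 z 43.3 [609.5 323.3] [23. 15.] sat 21.0
top [175. 223.] 20 z 44.8 [533.5 328.6] [16. 13.] sat 115.0
top [212. 250.] 61 z 48.7 [428.5 188. ] [29. 22.] sat 19.0
side [196. 272.] 144 z 45.4 [629.7 189.5] [31. 30.] sat 16.0
side [157. 307.] 141 z 41.0 [610.8 318.7] [26. 23.] sat 18.0
side [127. 313.] 144 z 40.8 [646.  370.8] [26. 24.] sat 162.0
side [255. 314.] 215 z 47.0 [429.3 190.1] [30. 31.] sat 16.0
side [177. 327.] 149 z 40.9 [531.7 323.4] [27. 26.] sat 125.0
side [209. 357.] 204 z 43.2 [425.  328.5] [27. 28.] sat 15.0
```

View pics/sel3.png

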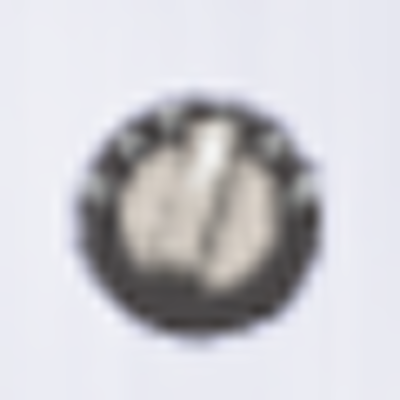

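The selector shows the same pointer position as before, at click 3. The side camera gives clean socket positions: C (630,190), A (611,319), D (429,190) and B (425,328). Picking C.

Request:
jog_arm(
  deltas=[
    [55, [0.04, -0.22, 0], [0, 0, -0.25]],
    [55, [0, -0.11, 0.3], [0, 0, 0]],
    [55, [0, 0, 0.55], [0, 0, 0]],
    [55, [0, 0, 0.4], [0, 0, 0]],
    [55, [0, 0, 0.15], [0, 0, 0]],
    [55, [0, 0, 0], [0, 0, 0]],
    [55, [0, 0, 0], [0, 0, 0]],
  ],
)

```text
time_s: 32.42
eef_pos: [628.0, 188.9, 64.6]
tool_rot: [-0.002, 1.0, -0.012, 0.003]
contact_force: [0.3, 0.4, -0.6]
grip_width: 0.55
```

```bash
python3 -c "
from h import *
to([629.8,189.6,21],-1.2)"
```

```text
t 32.42 pos [628.  188.9  64.6] yaw -1.4 F [ 0.3  0.4 -0.6] M [-0.04  0.01 -0.01] g 0.55
 shift [ 0.021 -0.008  0.582]
 turn [-0.049 -0.082 -0.043]
```

Request:
jog_arm(
  deltas=[
    [55, [0.02, -0.01, 0.2], [0, 0, 0]],
    [55, [0, 0, 0.2], [0, 0, 0]],
    [55, [0, 0, 0.12], [0, 0, 0]],
    [55, [0, 0, 0.03], [0, 0, 0]],
    [0, [0, 0, 0], [0, 0, 0]],
    [0, [0, 0, 0], [0, 0, 0]],
    [0, [0, 0, 0], [0, 0, 0]],
    [0, [0, 0, 0], [0, 0, 0]],
    [0, [0, 0, -0.3], [0, 0, 0]],
    [0, [0, 0, -0.5], [0, 0, 0]],
    [0, [0, 0, -0.5], [0, 0, 0]],
    [0, [0, 0, -0.4], [0, 0, 0]],
    [0, [0, 0, -0.15], [0, 0, 0]],
    [0, [0, 0, 0], [0, 0, 0]],
  ],
  force=60,
)

```text
time_s: 34.17
eef_pos: [630.6, 189.1, 172.1]
tool_rot: [-0.004, 1.0, -0.013, 0.007]
contact_force: [-0.2, 0.2, -1.3]
grip_width: 0.331
```

```bash
python3 -c "
from h import *
to([612,-160,76],-1.2)"
```

```text
t 34.17 pos [630.6 189.1 172.1] yaw -1.4 F [-0.2  0.2 -1.3] M [ 0.04  0.04 -0.  ] g 0.331
 shift [-0.147  4.668  1.246]
 turn [-0.103 -0.192 -0.061]
```

Request:
jog_arm(
  deltas=[
    [0, [-0.02, 0.5, 0], [-0.05, -0.1, 0]],
    [0, [-0.02, 0.62, 0], [-0.05, -0.1, 0]],
    [0, [-0.02, 0.62, 0], [0, 0, 0]],
    [0, [-0.02, 0.62, 0], [0, 0, 0]],
    [0, [-0.02, 0.62, 0], [0, 0, 0]],
    [0, [-0.02, 0.62, 0], [0, 0, 0]],
    [0, [-0.02, 0.4, 0], [0, 0, 0]],
    [0, [0, 0.2, 0], [0, 0, 0]],
    [0, [0, 0, 0], [0, 0, 0]],
    [0, [0, 0, 0], [0, 0, 0]],
  ],
)

```text
time_s: 35.42
eef_pos: [605.8, -129.9, 159.3]
tool_rot: [-0.0, 1.0, -0.01, -0.011]
contact_force: [-0.3, 0.1, -0.8]
grip_width: 0.334
```

```bash
python3 -c "
from h import *
to([612,-160,76],-1.2)"
```

```text
t 35.42 pos [ 605.8 -129.9  159.3] yaw -1.1 F [-0.3  0.1 -0.8] M [ 0.02  0.02 -0.01] g 0.334
 shift [0.114 0.4   1.108]
 turn [-0.001  0.314  0.027]
```

Request:
jog_arm(
  deltas=[
    [0, [0.08, 0.22, 0], [0, 0.3, 0]],
    [0, [0.02, 0.1, 0], [0, 0, 0]],
    [0, [0, 0, 0], [0, 0, 0]],
    [0, [0, 0, 0.3], [0, 0, 0]],
    [0, [0, 0, 0.3], [0, 0, 0]],
    [0, [0, 0, 0.1], [0, 0, 0]],
    [0, [0, 0, 0], [0, 0, 0]],
  ],
)

```text
time_s: 36.3
eef_pos: [615.6, -151.7, 106.3]
tool_rot: [-0.001, 1.0, -0.007, 0.001]
contact_force: [0.1, 0.2, -1.8]
grip_width: 0.334
```

```bash
python3 -c "
from h import *
to([612,-160,75],-1.2)"
```

```text
t 36.3 pos [ 615.6 -151.7  106.3] yaw -0.8 F [ 0.1  0.2 -1.8] M [-0.03 -0.05  0.01] g 0.334
 shift [-0.047  0.112  0.416]
 turn [-0.025 -0.042  0.109]
```

Request:
jog_arm(
  deltas=[
    [0, [-0.03, 0.1, 0.1], [0, 0, 0]],
    [0, [0, 0, 0.13], [0, 0, 0]],
    [0, [0, 0, 0.1], [0, 0, 0]],
    [0, [0, 0, 0.03], [0, 0, 0]],
    [0, [0, 0, 0], [0, 0, 0]],
  ],
)

```text
time_s: 36.92
eef_pos: [614.4, -159.0, 79.1]
tool_rot: [-0.001, 1.0, -0.006, 0.003]
contact_force: [-0.4, 1.7, -1.5]
grip_width: 0.334
```

```bash
python3 -c "
from h import *
to([612,-160,75],-1.2)"
```

```text
t 36.92 pos [ 614.4 -159.    79.1] yaw -0.7 F [-0.4  1.7 -1.5] M [ 0.15 -0.05  0.  ] g 0.334
 shift [-0.033  0.014  0.054]
 turn [-0.037 -0.082  0.119]
```

Request:
jog_arm(
  deltas=[
    [0, [0, 0, 0.05], [0, 0, 0]],
    [50, [0, 0, 0], [0, 0, 0]],
    [50, [0, 0, 0], [0, 0, 0]],
    [50, [0, 0, 0], [0, 0, 0]],
    [50, [0, 0, -0.2], [0, 0, 0]],
    [50, [0, 0, -0.5], [0, 0, 0]],
    [50, [0, 0, -0.5], [0, 0, 0]],
    [50, [0, 0, -0.2], [0, 0, 0]],
    [55, [-0.01, -0.5, 0], [0, 0, 0]],
    [55, [-0.01, -0.65, 0], [0, 0, 0]],
    [55, [-0.01, -0.65, 0], [0, 0, 0]],
    [55, [-0.01, -0.65, 0], [0, 0, 0]],
    [55, [-0.01, -0.65, 0], [0, 0, 0]],
    [55, [-0.01, -0.65, 0], [0, 0, 0]],
    [55, [-0.01, -0.65, 0], [0, 0, 0]],
    [55, [-0.01, -0.65, 0], [0, 0, 0]],
    [55, [-0.01, -0.5, 0], [0, 0, 0]],
    [55, [-0.01, -0.3, 0], [0, 0, 0]],
    [55, [0, 0, 0], [0, 0, 0]],
    [55, [0, 0, 0], [0, 0, 0]],
  ],
)

```text
time_s: 39.42
eef_pos: [621.0, 275.8, 189.0]
tool_rot: [0.006, 1.0, -0.016, 0.011]
contact_force: [-0.0, -0.7, -0.1]
grip_width: 0.551
```

```bash
python3 -c "
from h import *
to([610.8,318.7,21],-1.2); socks()
for n in('top','side'):
  z=np.load(f'/tmp/{n}.npz'); P=cloud(n,z['d']); m=(P[...,2]>82)&(P[...,2]<105)&(abs(P[...,1]+160)<35)&(P[...,0]>440)&(P[...,0]<640); a=P[m]; print(n,m.sum(),a.mean(0) if m.any() else '')"
```

```text
t 39.42 pos [621.  275.8 189. ] yaw -1.8 F [-0.  -0.7 -0.1] M [-0.03  0.05  0.04] g 0.551
 shift [-0.204 -0.595  2.229]
 turn [ 0.175 -0.323 -0.144]
top [179. 202.] 44 z 41.5 [609.8 318.4] [23. 20.] sat 20.0
top [178. 223.] 21 z 43.4 [532.9 316. ] [16.  9.] sat 129.0
top [212. 250.] 64 z 49.4 [429.  189.6] [29. 25.] sat 21.0
side [157. 307.] 135 z 41.0 [610.6 318.2] [26. 25.] sat 18.0
side [127. 313.] 144 z 41.0 [646.1 370.8] [26. 24.] sat 162.0
side [256. 314.] 212 z 47.0 [430. 190.] [33. 31.] sat 17.0
side [177. 327.] 152 z 40.8 [531.3 323.1] [26. 24.] sat 125.0
side [209. 357.] 202 z 43.0 [425.1 328.3] [26. 26.] sat 15.0
top 48 [ 605.77205133 -134.53174338   93.16332542]
side 52 [ 603.86380673 -133.80580546   93.13958516]
```

```bash
cat >> h.py <<'E'
def tray(new=True):
    for n in('top','side'):
        if new: cap(n)
        z=np.load(f'/tmp/{n}.npz'); P=cloud(n,z['d']); m=(P[...,2]>78)&(P[...,2]<105)&(P[...,1]>-205)&(P[...,1]<-80)&(P[...,0]>430)&(P[...,0]<640)
        k,l,s,c=cv2.connectedComponentsWithStats(m.astype(np.uint8))
        for i in range(1,k):
            if s[i,4]>6:
                a=P[l==i]; print(n,'tray',c[i].round(),s[i,4],np.percentile(a[:,2],90).round(1),((a.max(0)+a.min(0))/2)[:2].round(1),np.ptp(a,axis=0).round(1))
E
python3 -c "
from h import *
tray(False)
A=np.load('/tmp/top.npz')['im'][180:260,250:340,::-1];B=np.load('/tmp/side.npz')['im'][180:280,230:380,::-1]
cv2.imwrite('pics/tr.png',np.hstack([cv2.resize(A,(450,400),interpolation=cv2.INTER_CUBIC),cv2.resize(B,None,fx=2.3,fy=4)]))"
```

```text
top tray [301. 199.] 60 97.7 [ 606.3 -130. ] [27.5 28.6 24.6]
side tray [287. 205.] 91 95.8 [ 606.  -133.3] [30.3 31.4 18.6]
```

View pics/tr.png

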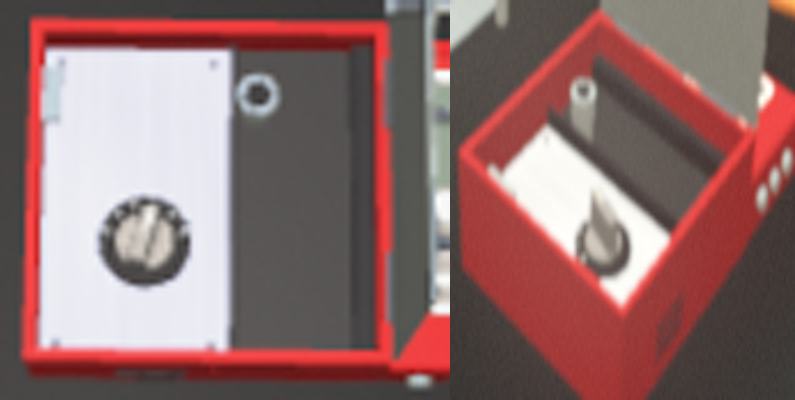

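Socket C stands in the tray at (606,-132). It has shifted about 27 mm, probably the announced knock, but it's still inside. On to A.

Request:
jog_arm(
  deltas=[
    [55, [-0.08, -0.25, 0], [0.15, -0.3, -0.1]],
    [55, [-0.08, -0.2, 0], [0, 0, 0]],
    [55, [-0.02, -0.05, 0.3], [0, 0, 0]],
    [55, [0, 0, 0.55], [0, 0, 0]],
    [55, [0, 0, 0.4], [0, 0, 0]],
    [55, [0, 0, 0.15], [0, 0, 0]],
    [55, [0, 0, 0], [0, 0, 0]],
    [55, [0, 0, 0], [0, 0, 0]],
  ],
)

```text
time_s: 40.52
eef_pos: [608.1, 321.6, 84.0]
tool_rot: [-0.003, 1.0, -0.011, 0.002]
contact_force: [0.2, 0.1, 0.9]
grip_width: 0.545
```

```bash
python3 -c "
from h import *
to([610.7,318.4,20],-1.2)"
```

```text
t 40.52 pos [608.1 321.6  84. ] yaw -1.2 F [0.2 0.1 0.9] M [0.04 0.06 0.1 ] g 0.545
 shift [0.032 0.046 0.853]
 turn [-0.08  -0.05  -0.006]
```

Request:
jog_arm(
  deltas=[
    [55, [0.03, 0.04, 0.2], [-0.08, -0.05, 0]],
    [55, [0, 0, 0.3], [0, 0, 0]],
    [55, [0, 0, 0.2], [0, 0, 0]],
    [55, [0, 0, 0.08], [0, 0, 0]],
    [0, [0, 0, 0], [0, 0, 0]],
    [0, [0, 0, 0], [0, 0, 0]],
    [0, [0, 0, 0], [0, 0, 0]],
    [0, [0, 0, 0], [0, 0, 0]],
    [0, [0, 0, -0.3], [0, 0, 0]],
    [0, [0, 0, -0.5], [0, 0, 0]],
    [0, [0, 0, -0.5], [0, 0, 0]],
    [0, [0, 0, -0.4], [0, 0, 0]],
    [0, [0, 0, -0.15], [0, 0, 0]],
    [0, [0, 0, 0], [0, 0, 0]],
  ],
  force=60,
)

```text
time_s: 42.28
eef_pos: [612.8, 318.6, 174.2]
tool_rot: [-0.003, 1.0, -0.011, 0.004]
contact_force: [0.3, -0.1, -0.8]
grip_width: 0.285
```

```bash
python3 -c "
from h import *
to([560,-160,75],-1.2)"
```

```text
t 42.27 pos [612.8 318.6 174.2] yaw -1.3 F [ 0.3 -0.1 -0.8] M [-0.04 -0.01 -0.04] g 0.285
 shift [-0.57   6.402  1.284]
 turn [-0.076 -0.12  -0.025]
```

Request:
jog_arm(
  deltas=[
    [0, [-0.05, 0.5, -0.02], [-0.08, -0.1, 0]],
    [0, [-0.05, 0.65, -0.02], [0, 0, 0]],
    [0, [-0.05, 0.65, -0.02], [0, 0, 0]],
    [0, [-0.05, 0.65, 0], [0, 0, 0]],
    [0, [-0.05, 0.65, 0], [0, 0, 0]],
    [0, [-0.05, 0.65, 0], [0, 0, 0]],
    [0, [-0.05, 0.65, 0], [0, 0, 0]],
    [0, [-0.05, 0.65, 0], [0, 0, 0]],
    [0, [-0.05, 0.65, 0], [0, 0, 0]],
    [0, [-0.05, 0.4, 0], [0, 0, 0]],
    [0, [0, 0.25, 0], [0, 0, 0]],
    [0, [0, 0, 0], [0, 0, 0]],
    [0, [0, 0, 0], [0, 0, 0]],
  ],
)

```text
time_s: 43.9
eef_pos: [555.6, -166.4, 165.1]
tool_rot: [0.001, 1.0, -0.008, -0.012]
contact_force: [-0.5, -0.1, -1.0]
grip_width: 0.283
```

```bash
python3 -c "
from h import *
to([560,-160,75],-1.2)"
```

```text
t 43.9 pos [ 555.6 -166.4  165.1] yaw -0.9 F [-0.5 -0.1 -1. ] M [ 0.04 -0.05  0.03] g 0.283
 shift [ 0.086 -0.089  1.199]
 turn [0.037 0.348 0.068]
```

Request:
jog_arm(
  deltas=[
    [0, [0.06, -0.07, 0], [0, 0.34, 0]],
    [0, [0, 0, 0.2], [0, 0, 0]],
    [0, [0, 0, 0.4], [0, 0, 0]],
    [0, [0, 0, 0.3], [0, 0, 0]],
    [0, [0, 0, 0.15], [0, 0, 0]],
    [0, [0, 0, 0], [0, 0, 0]],
    [0, [0, 0, 0], [0, 0, 0]],
  ],
)

```text
time_s: 44.78
eef_pos: [561.7, -155.0, 81.4]
tool_rot: [0.0, 1.0, -0.003, 0.0]
contact_force: [-0.5, -0.3, -1.8]
grip_width: 0.28
```

```bash
python3 -c "
from h import *
to([560,-160,75],-1.2)"
```

```text
t 44.77 pos [ 561.7 -155.    81.4] yaw -0.4 F [-0.5 -0.3 -1.8] M [-0.01  0.01 -0.03] g 0.28
 shift [-0.023  0.066  0.085]
 turn [ 0.014 -0.013  0.202]
```

Request:
jog_arm(
  deltas=[
    [0, [-0.02, 0.05, 0.06], [0, 0, 0.15]],
    [0, [0, 0, 0.03], [0, 0, 0]],
    [50, [0, 0, 0], [0, 0, 0]],
    [50, [0, 0, 0], [0, 0, 0]],
    [50, [0, 0, 0], [0, 0, 0]],
    [50, [0, 0, -0.2], [0, 0, 0]],
    [50, [0, 0, -0.5], [0, 0, 0]],
    [50, [0, 0, -0.5], [0, 0, 0]],
    [50, [0, 0, -0.2], [0, 0, 0]],
    [60, [-0.23, -0.4, 0], [0, 0, 0]],
    [60, [-0.23, -0.6, 0], [0, 0, 0]],
    [60, [-0.23, -0.6, 0], [0, 0, 0]],
    [60, [-0.23, -0.6, 0], [0, 0, 0]],
    [60, [-0.23, -0.6, 0], [0, 0, 0]],
    [60, [-0.23, -0.6, 0], [0, 0, 0]],
    [60, [-0.23, -0.6, 0], [0, 0, 0]],
    [60, [-0.15, -0.35, 0], [0, 0, 0]],
    [60, [0, -0.15, 0], [0, 0, 0]],
    [60, [0, 0, 0], [0, 0, 0]],
  ],
)

```text
time_s: 47.15
eef_pos: [431.3, 188.9, 185.4]
tool_rot: [0.002, 1.0, -0.01, 0.004]
contact_force: [0.3, 0.0, -1.0]
grip_width: 0.601
```

```bash
python3 -c "
from h import *
to([430,190,22],-1.2); socks(); tray(False)"
```

```text
t 47.15 pos [431.3 188.9 185.4] yaw -1.2 F [ 0.3  0.  -1. ] M [-0.04 -0.01  0.01] g 0.601
 shift [-0.034 -0.022  2.179]
 turn [ 0.05  -0.105  0.007]
top [165. 193.] 44 z 42.6 [644.4 370.2] [24. 24.] sat 151.0
top [212. 250.] 57 z 49.9 [428.9 187.6] [29. 23.] sat 19.0
top [173. 252.] 42 z 45.7 [424.8 330.5] [25. 19.] sat 21.0
side [127. 313.] 143 z 41.2 [646.1 370.7] [27. 24.] sat 163.0
side [256. 314.] 214 z 47.0 [428.7 189.7] [33. 32.] sat 16.0
side [177. 327.] 148 z 40.9 [530.6 323.4] [26. 25.] sat 126.0
side [209. 357.] 207 z 43.1 [425.  328.5] [27. 26.] sat 16.0
top tray [301. 199.] 59 97.5 [ 606.  -131.5] [26.4 25.4 23. ]
top tray [308. 211.] 44 94.8 [ 560.4 -157.8] [25.  22.1 18.5]
side tray [287. 205.] 91 95.6 [ 605.6 -133.4] [29.8 30.2 19.5]
side tray [306. 208.] 62 91.0 [ 558.2 -157.2] [25.1 25.7 14.3]
```

Request:
jog_arm(
  deltas=[
    [60, [-0.03, -0.02, 0.3], [0, -0.1, 0]],
    [60, [0, 0, 0.5], [0, 0, 0]],
    [60, [0, 0, 0.5], [0, 0, 0]],
    [60, [0, 0, 0.25], [0, 0, 0]],
    [60, [0, 0, 0], [0, 0, 0]],
    [60, [0, 0, 0], [0, 0, 0]],
  ],
)

```text
time_s: 48.0
eef_pos: [434.9, 180.7, 67.7]
tool_rot: [0.002, 1.0, -0.02, 0.003]
contact_force: [-0.2, 0.1, 1.2]
grip_width: 0.604
```

```bash
python3 -c "
from h import *
to([429,189.7,23],-1.2)"
```

```text
t 48.0 pos [434.9 180.7  67.7] yaw -2.2 F [-0.2  0.1  1.2] M [0.02 0.03 0.05] g 0.604
 shift [-0.087 -0.12   0.596]
 turn [ 0.062 -0.073 -0.259]
```

Request:
jog_arm(
  deltas=[
    [60, [-0.08, -0.11, 0], [0, 0, -0.25]],
    [60, [0, 0, 0.15], [0, 0, 0]],
    [60, [0, 0, 0.2], [0, 0, 0]],
    [60, [0, 0, 0.15], [0, 0, 0]],
    [60, [0, 0, 0.05], [0, 0, 0]],
    [0, [0, 0, 0], [0, 0, 0]],
    [0, [0, 0, 0], [0, 0, 0]],
    [0, [0, 0, 0], [0, 0, 0]],
    [0, [0, 0, 0], [0, 0, 0]],
  ],
)

```text
time_s: 49.12
eef_pos: [430.4, 190.2, 25.5]
tool_rot: [0.001, 1.0, -0.01, 0.004]
contact_force: [0.5, -0.6, -0.9]
grip_width: 0.357
```

Request:
jog_arm(
  deltas=[
    [0, [0, 0, -0.3], [0, 0, 0]],
    [0, [0, 0, -0.5], [0, 0, 0]],
    [0, [0, 0, -0.5], [0, 0, 0]],
    [0, [0, 0, -0.4], [0, 0, 0]],
    [0, [0, 0, -0.2], [0, 0, 0]],
    [0, [0, 0, 0], [0, 0, 0]],
  ],
)

```text
time_s: 49.88
eef_pos: [428.0, 190.0, 171.1]
tool_rot: [0.002, 1.0, -0.01, 0.003]
contact_force: [-0.2, -0.4, -1.9]
grip_width: 0.354
```

```bash
python3 -c "
from h import *
to([512,-160,78],-1.2)"
```

```text
t 49.88 pos [428.  190.  171.1] yaw -1.2 F [-0.2 -0.4 -1.9] M [0.   0.05 0.04] g 0.354
 shift [1.207 4.639 1.263]
 turn [ 0.045 -0.083  0.008]
```

Request:
jog_arm(
  deltas=[
    [0, [0.15, 0.4, 0], [0, 0, 0]],
    [0, [0.15, 0.6, 0], [0, 0, 0]],
    [0, [0.15, 0.6, 0], [0, 0, 0]],
    [0, [0.15, 0.6, 0], [0, 0, 0]],
    [0, [0.15, 0.6, 0], [0, 0, 0]],
    [0, [0.15, 0.6, 0], [0, 0, 0]],
    [0, [0.15, 0.6, 0], [0, 0, 0]],
    [0, [0.12, 0.35, 0], [0, 0, 0]],
    [0, [0, 0.15, 0], [0, 0, 0]],
    [0, [0, 0, 0], [0, 0, 0]],
    [0, [0, 0, 0], [0, 0, 0]],
  ],
)

```text
time_s: 51.25
eef_pos: [503.9, -155.8, 158.2]
tool_rot: [0.004, 1.0, -0.007, -0.01]
contact_force: [-0.5, 0.3, -1.2]
grip_width: 0.357
```

```bash
python3 -c "
from h import *
to([512,-160,77],-1.2)"
```

```text
t 51.25 pos [ 503.9 -155.8  158.2] yaw -0.8 F [-0.5  0.3 -1.2] M [ 0.06 -0.04  0.05] g 0.357
 shift [0.129 0.047 1.081]
 turn [0.105 0.274 0.105]
```

Request:
jog_arm(
  deltas=[
    [0, [0.04, 0.06, 0], [0.1, 0.27, 0.1]],
    [0, [0, 0, 0.2], [0, 0, 0]],
    [0, [0, 0, 0.4], [0, 0, 0]],
    [0, [0, 0, 0.2], [0, 0, 0]],
    [0, [0, 0, 0.1], [0, 0, 0]],
    [0, [0, 0, 0], [0, 0, 0]],
    [0, [0, 0, 0], [0, 0, 0]],
  ],
)

```text
time_s: 52.12
eef_pos: [507.8, -156.7, 87.6]
tool_rot: [-0.001, 1.0, -0.008, 0.001]
contact_force: [-0.1, 0.1, -1.4]
grip_width: 0.354
```

```bash
python3 -c "
from h import *
to([508,-160,77],-1.2)"
```

```text
t 52.12 pos [ 507.8 -156.7   87.6] yaw -0.9 F [-0.1  0.1 -1.4] M [0.01 0.02 0.01] g 0.354
 shift [0.003 0.044 0.141]
 turn [-0.032 -0.031  0.08 ]
```

Request:
jog_arm(
  deltas=[
    [0, [0, 0.03, 0.08], [0, 0, 0.05]],
    [0, [0, 0, 0.05], [0, 0, 0]],
    [50, [0, 0, 0], [0, 0, 0]],
    [50, [0, 0, 0], [0, 0, 0]],
    [50, [0, 0, 0], [0, 0, 0]],
    [50, [0, 0, -0.2], [0, 0, 0]],
    [50, [0, 0, -0.5], [0, 0, 0]],
    [50, [0, 0, -0.5], [0, 0, 0]],
    [50, [0, 0, -0.2], [0, 0, 0]],
    [57, [-0.12, -0.4, 0], [0, 0, 0]],
    [57, [-0.12, -0.65, 0], [0, 0, 0]],
    [57, [-0.12, -0.65, 0], [0, 0, 0]],
    [57, [-0.12, -0.65, 0], [0, 0, 0]],
    [57, [-0.12, -0.65, 0], [0, 0, 0]],
    [57, [-0.12, -0.65, 0], [0, 0, 0]],
    [57, [-0.12, -0.65, 0], [0, 0, 0]],
    [57, [-0.12, -0.65, 0], [0, 0, 0]],
    [57, [-0.12, -0.5, 0], [0, 0, 0]],
    [57, [0, 0, 0], [0, 0, 0]],
  ],
)

```text
time_s: 54.5
eef_pos: [433.3, 262.1, 191.0]
tool_rot: [-0.0, 1.0, -0.011, 0.005]
contact_force: [-1.1, -1.1, 0.7]
grip_width: 0.568
```

```bash
python3 -c "
from h import *
to([425,328.5,22],-1.2); socks(); tray(False)"
```

```text
t 54.5 pos [433.3 262.1 191. ] yaw -1.3 F [-1.1 -1.1  0.7] M [-0.    0.02  0.02] g 0.568
 shift [-0.152 -0.88   2.253]
 turn [-0.016 -0.142 -0.018]
top [165. 193.] 44 z 42.4 [644.7 370.8] [22. 23.] sat 151.0
side [127. 313.] 142 z 41.3 [646.7 370.6] [28. 24.] sat 163.0
side [177. 327.] 146 z 41.1 [530.9 322.6] [28. 26.] sat 125.0
side [209. 357.] 203 z 43.1 [424.  328.2] [26. 27.] sat 15.0
top tray [301. 199.] 59 98.6 [ 606.8 -131.5] [27.8 25.5 23.3]
top tray [308. 211.] 42 94.5 [ 561.2 -157.6] [23.7 21.9 16.3]
top tray [309. 226.] 70 101.2 [ 507.9 -158.3] [30.4 32.  23.7]
side tray [287. 205.] 91 94.6 [ 607.2 -132.5] [30.5 31.1 18.3]
side tray [306. 207.] 60 91.3 [ 560.1 -158.6] [25.5 23.9 14.5]
side tray [321. 213.] 121 97.2 [ 506.6 -158.3] [32.4 32.9 21.1]
```

Request:
jog_arm(
  deltas=[
    [57, [-0.06, -0.35, 0], [0, -0.1, 0]],
    [57, [-0.05, -0.3, 0], [0, 0, 0]],
    [57, [-0.02, -0.1, 0.2], [0, 0, 0]],
    [57, [0, 0, 0.5], [0, 0, 0]],
    [57, [0, 0, 0.5], [0, 0, 0]],
    [57, [0, 0, 0.25], [0, 0, 0]],
    [57, [0, 0, 0], [0, 0, 0]],
    [57, [0, 0, 0], [0, 0, 0]],
  ],
)

```text
time_s: 55.6
eef_pos: [426.4, 315.5, 75.8]
tool_rot: [0.002, 1.0, -0.016, 0.001]
contact_force: [-0.0, 0.6, -0.2]
grip_width: 0.569
```

```bash
python3 -c "
from h import *
to([425,328.3,22],-1.2)"
```

```text
t 55.6 pos [426.4 315.5  75.8] yaw -1.9 F [-0.   0.6 -0.2] M [0.03 0.03 0.03] g 0.569
 shift [-0.026 -0.173  0.716]
 turn [ 0.048 -0.022 -0.168]
```

Request:
jog_arm(
  deltas=[
    [57, [-0.02, -0.15, 0], [0, 0, -0.15]],
    [57, [0, 0, 0.2], [0, 0, 0]],
    [57, [0, 0, 0.25], [0, 0, 0]],
    [57, [0, 0, 0.2], [0, 0, 0]],
    [57, [0, 0, 0.06], [0, 0, 0]],
    [0, [0, 0, 0], [0, 0, 0]],
    [0, [0, 0, 0], [0, 0, 0]],
    [0, [0, 0, 0], [0, 0, 0]],
    [0, [0, 0, 0], [0, 0, 0]],
  ],
)

```text
time_s: 56.72
eef_pos: [427.0, 329.7, 22.3]
tool_rot: [-0.001, 1.0, -0.01, 0.003]
contact_force: [-0.3, 0.6, -1.5]
grip_width: 0.31
```

Request:
jog_arm(
  deltas=[
    [0, [0, 0, -0.3], [0, 0, 0]],
    [0, [0, 0, -0.5], [0, 0, 0]],
    [0, [0, 0, -0.5], [0, 0, 0]],
    [0, [0, 0, -0.4], [0, 0, 0]],
    [0, [0, 0, -0.2], [0, 0, 0]],
    [0, [0, 0, 0], [0, 0, 0]],
  ],
)

```text
time_s: 57.48
eef_pos: [425.2, 328.9, 168.6]
tool_rot: [-0.0, 1.0, -0.01, 0.002]
contact_force: [0.3, -0.3, -1.1]
grip_width: 0.311
```

```bash
python3 -c "
from h import *
to([460,-160,78],-1.2)"
```

```text
t 57.48 pos [425.2 328.9 168.6] yaw -1.2 F [ 0.3 -0.3 -1.1] M [ 0.01  0.   -0.04] g 0.311
 shift [0.592 6.509 1.204]
 turn [-0.014 -0.064  0.006]
```

Request:
jog_arm(
  deltas=[
    [0, [0.15, 0.4, 0], [0, 0, 0]],
    [0, [0.15, 0.65, 0], [0, 0, 0]],
    [0, [0.15, 0.65, 0], [0, 0, 0]],
    [0, [0.15, 0.65, 0], [0, 0, 0]],
    [0, [0.1, 0.65, 0], [0, 0, 0]],
    [0, [0, 0.65, 0], [0, 0, 0]],
    [0, [0, 0.65, 0], [0, 0, 0]],
    [0, [-0.05, 0.65, 0], [0, 0, 0]],
    [0, [-0.05, 0.65, 0], [0, 0, 0]],
    [0, [0, 0.45, 0], [0, 0, 0]],
    [0, [0, 0.2, 0], [0, 0, 0]],
    [0, [0, 0, 0], [0, 0, 0]],
    [0, [0, 0, 0], [0, 0, 0]],
  ],
)

```text
time_s: 59.1
eef_pos: [453.3, -154.1, 154.4]
tool_rot: [0.004, 1.0, -0.008, -0.011]
contact_force: [0.5, 0.5, -0.2]
grip_width: 0.31
```

```bash
python3 -c "
from h import *
to([460,-160,75],-1.2)"
```

```text
t 59.1 pos [ 453.3 -154.1  154.4] yaw -1.0 F [ 0.5  0.5 -0.2] M [ 0.06 -0.02  0.  ] g 0.31
 shift [0.113 0.069 1.058]
 turn [0.123 0.303 0.059]
```

Request:
jog_arm(
  deltas=[
    [0, [0.06, 0.07, 0], [0.1, 0.28, 0.05]],
    [0, [0, 0, 0.2], [0, 0, 0]],
    [0, [0, 0, 0.4], [0, 0, 0]],
    [0, [0, 0, 0.2], [0, 0, 0]],
    [0, [0, 0, 0.1], [0, 0, 0]],
    [0, [0, 0, 0], [0, 0, 0]],
    [0, [0, 0, 0], [0, 0, 0]],
  ],
)

```text
time_s: 59.98
eef_pos: [458.9, -156.5, 83.0]
tool_rot: [-0.0, 1.0, -0.007, -0.0]
contact_force: [0.2, -0.3, -0.8]
grip_width: 0.308
```

```bash
python3 -c "
from h import *
to([460,-160,74],-1.2)"
```

```text
t 59.98 pos [ 458.9 -156.5   83. ] yaw -0.8 F [ 0.2 -0.3 -0.8] M [0. 0. 0.] g 0.308
 shift [0.016 0.047 0.12 ]
 turn [-0.002  0.004  0.088]
```

Request:
jog_arm(
  deltas=[
    [0, [0, 0.03, 0.08], [0, 0, 0]],
    [0, [0, 0, 0.03], [0, 0, 0]],
    [50, [0, 0, 0], [0, 0, 0]],
    [50, [0, 0, 0], [0, 0, 0]],
    [50, [0, 0, 0], [0, 0, 0]],
    [50, [0, 0, -0.2], [0, 0, 0]],
    [50, [0, 0, -0.5], [0, 0, 0]],
    [50, [0, 0, -0.6], [0, 0, 0]],
    [50, [0, -0.05, -0.6], [0, 0, 0]],
    [50, [0, 0, -0.6], [0, 0, 0]],
    [50, [0, 0, -0.6], [0, 0, 0]],
    [50, [0, 0, -0.6], [0, 0, 0]],
    [30, [0, 0, -0.6], [0, 0, 0]],
    [30, [0, 0, -0.4], [0, 0, 0]],
    [30, [0, 0, -0.1], [0, 0, 0]],
    [30, [0, 0, 0], [0, 0, 0]],
  ],
)

```text
time_s: 61.98
eef_pos: [454.8, -158.8, 455.7]
tool_rot: [-0.001, 1.0, -0.011, 0.006]
contact_force: [-0.1, -0.2, 0.4]
grip_width: 0.299
```

```bash
python3 -c "
from h import *
to([495.5,-265.5,400],-1.2); tray()
im=np.load('/tmp/side.npz')['im']; x,y=map(int,proj('side',[495,-266,318])); print(x,y)
P=cloud('side',np.load('/tmp/side.npz')['d'])
z=np.load('/tmp/top.npz'); P=cloud('top',z['d']); m=(P[...,2]>300)&(P[...,2]<335)&(P[...,1]<-245)&(P[...,1]>-300)&(P[...,0]>420)&(P[...,0]<580); a=P[m]; print(m.sum(),a.mean(0),a.min(0),a.max(0))
m=(P[...,2]>345)&(P[...,2]<365)&(P[...,1]<-200)&(P[...,1]>-260)&(P[...,0]>400)&(P[...,0]<680); a=P[m]; print('edge',m.sum(),a.mean(0),a.min(0),a.max(0))
"
```

```text
t 61.98 pos [ 454.8 -158.8  455.7] yaw -1.3 F [-0.1 -0.2  0.4] M [ 0.   -0.01  0.03] g 0.299
 shift [0.566 1.411 0.747]
 turn [-0.027 -0.164 -0.014]
top tray [300. 199.] 47 98.9 [ 605.8 -129.6] [29.6 21.5 14.4]
side tray [287. 205.] 93 95.5 [ 606.2 -133.2] [31.2 31.2 18.8]
side tray [306. 207.] 62 92.3 [ 558.8 -158.9] [25.8 25.4 15.3]
side tray [321. 213.] 123 97.7 [ 507.1 -158.6] [32.7 35.8 20.9]
side tray [335. 221.] 86 93.6 [ 457.  -157.8] [28.5 29.1 17.8]
354 125
157 [ 488.8014761  -276.77254024  319.83616983] [ 444.96077309 -286.97849865  312.53406213] [ 543.30142515 -251.79073138  329.96665202]
edge 80 [ 512.73332913 -242.08832855  352.96815243] [ 413.0938916  -247.09372849  345.1120291 ] [ 656.04187321 -237.55839671  360.69556884]
```

```bash
python3 -c "
from h import *
P=cloud('side',np.load('/tmp/side.npz')['d'])
m=(P[...,2]>140)&(P[...,2]<350)&(P[...,1]<-205)&(P[...,1]>-265)&(P[...,0]>430)&(P[...,0]<640); a=P[m]
A=np.c_[a[:,0]-500,a[:,2]-100,np.ones(len(a))]; 
for _ in range(4):
  c=np.linalg.lstsq(A,a[:,1],rcond=None)[0]; r=abs(A@c-a[:,1]); k=r<4; A,a=A[k],a[k]
print(len(a),c,np.degrees(np.arctan(-c[1]))+90)
P=cloud('top',np.load('/tmp/top.npz')['d'])
m=(P[...,2]>308)&(P[...,2]<335)&(P[...,1]<-245)&(P[...,1]>-300)&(P[...,0]>455)&(P[...,0]<535); a=P[m]
print(np.percentile(a,[5,25,50,75,95],axis=0).round(1))
im=np.load('/tmp/top.npz')['im']; u,v=map(int,proj('top',[495,-266,320])); print(u,v)
cv2.imwrite('pics/hd.png',cv2.resize(im[v-40:v+40,u-50:u+50,::-1],None,fx=6,fy=6,interpolation=cv2.INTER_CUBIC))
"
```

```text
4649 [-2.04441880e-02 -6.61661801e-02 -2.24878222e+02] 93.78552500285632
[[ 457.  -285.   315.1]
 [ 471.9 -281.8  317.5]
 [ 493.8 -278.9  320.3]
 [ 515.2 -275.6  322.1]
 [ 531.6 -267.9  324.5]]
348 214
```

View pics/hd.png

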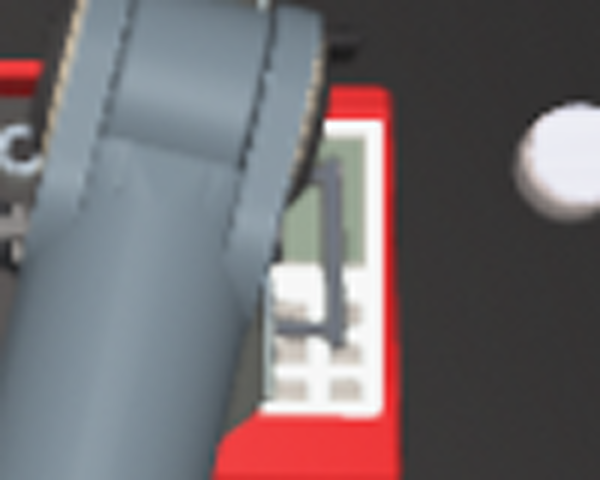

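Request:
jog_arm(
  deltas=[
    [32, [0.15, 0.4, 0], [0, -0.15, 0]],
    [32, [0.2, 0.55, 0], [0, 0, 0]],
    [32, [0.12, 0.4, 0], [0, 0, 0]],
    [32, [0.05, 0.2, 0.1], [0, 0, 0]],
    [32, [0, 0, 0.3], [0, 0, 0]],
    [32, [0, 0, 0], [0, 0, 0]],
    [32, [0, 0, 0], [0, 0, 0]],
  ],
)

```text
time_s: 62.95
eef_pos: [489.6, -276.6, 414.3]
tool_rot: [-0.003, 1.0, -0.01, -0.009]
contact_force: [0.2, -0.3, 0.2]
grip_width: 0.318
```

```bash
python3 -c "
from h import *
to([494.5,-280,304],-1.2)"
```

```text
t 62.95 pos [ 489.6 -276.6  414.3] yaw -1.2 F [ 0.2 -0.3  0.2] M [-0.02 -0.01  0.06] g 0.318
 shift [0.093 0.052 1.469]
 turn [-0.078  0.266  0.001]
```

Request:
jog_arm(
  deltas=[
    [32, [0.05, 0.05, 0.1], [-0.08, 0.25, 0]],
    [32, [0, 0, 0.3], [0, 0, 0]],
    [32, [0, 0, 0.35], [0, 0, 0]],
    [32, [0, 0, 0.1], [0, 0, 0]],
    [32, [0, 0, 0], [0, 0, 0]],
    [32, [0, 0, 0], [0, 0, 0]],
  ],
)

```text
time_s: 63.7
eef_pos: [495.4, -281.2, 351.9]
tool_rot: [0.002, 1.0, -0.009, 0.004]
contact_force: [0.3, 0.0, -0.1]
grip_width: 0.321
```

```bash
python3 -c "
from h import *
to([494.5,-280,304],-1.2)"
```

```text
t 63.7 pos [ 495.4 -281.2  351.9] yaw -1.1 F [ 0.3  0.  -0.1] M [0.06 0.01 0.01] g 0.321
 shift [-0.018 -0.017  0.639]
 turn [ 0.043 -0.126  0.032]
```

Request:
jog_arm(
  deltas=[
    [32, [-0.02, -0.02, 0.2], [0, -0.12, 0]],
    [32, [0, 0, 0.2], [0, 0, 0]],
    [32, [0, 0, 0.16], [0, 0, 0]],
    [32, [0, 0, 0.04], [0, 0, 0]],
    [0, [0, 0, 0], [0, 0, 0]],
    [0, [0, 0, 0], [0, 0, 0]],
    [0, [0, 0, 0], [0, 0, 0]],
    [0, [0, 0, 0], [0, 0, 0]],
  ],
  force=40,
)

```text
time_s: 64.7
eef_pos: [495.6, -290.2, 321.5]
tool_rot: [0.007, 1.0, -0.012, 0.01]
contact_force: [-1.6, -0.2, 7.0]
grip_width: 0.103
```

```bash
python3 -c "
from h import *
to([494.5,-280,304],-1.2);arc()"
```

```text
t 64.7 pos [ 495.6 -290.2  321.5] yaw -1.3 F [-1.6 -0.2  7. ] M [0.1  0.36 0.05] g 0.103
 shift [-0.023 -0.138  0.231]
 turn [ 0.188 -0.282 -0.038]
panel deg 94.79629885811165 r 241.88385572279478
```

The tool stopped 17 mm high with F_z at +7 N, so the fingers landed on the bar. I'll look before going on.

```bash
python3 -c "
from h import *
im,d=cap('side'); x,y=map(int,proj('side',[495,-285,320])); A=im[y-40:y+50,x-60:x+60,::-1]
im,d=cap('top'); u,v=map(int,proj('top',[495,-280,320])); B=im[v-45:v+45,u-40:u+30,::-1]
cv2.imwrite('pics/hd2.png',np.hstack([cv2.resize(A,None,fx=4,fy=4,interpolation=cv2.INTER_CUBIC),cv2.resize(B,None,fx=4,fy=4,interpolation=cv2.INTER_CUBIC)]))
"
```

```text
(no output)
```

View pics/hd2.png

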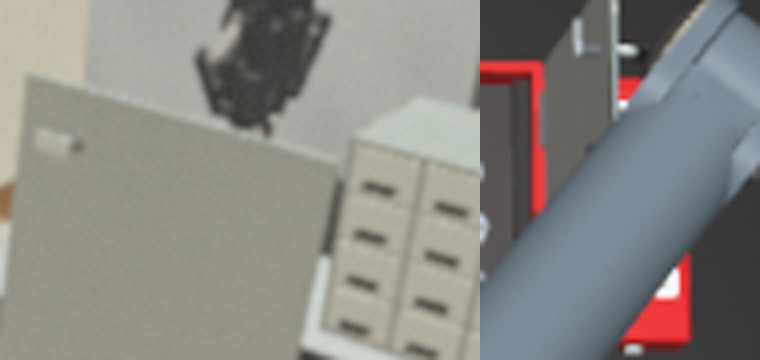

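```bash
cat >> h.py <<'E'
def panel():
    P=cloud('side',cap('side')[1])
    m=(P[...,2]>140)&(P[...,2]<350)&(P[...,1]<-205)&(P[...,1]>-320)&(P[...,0]>430)&(P[...,0]<640); a=P[m]
    A=np.c_[a[:,0]-500,a[:,2]-100,np.ones(len(a))]
    for t in (25,12,6,4,4):
        c=np.linalg.lstsq(A,a[:,1],rcond=None)[0]; r=abs(A@c-a[:,1]); k=r<t; A,a=A[k],a[k]
    th=np.arctan(-c[1])+np.pi/2; print('panel',len(a),c.round(3),np.degrees(th).round(1))
    print('bar y,z',(-224+218*np.cos(th)-43*np.sin(th)).round(1),(100+218*np.sin(th)+43*np.cos(th)).round(1))
E
python3 -c "
from h import *
panel()"
```

```text
panel 4736 [-2.00000e-02 -1.09000e-01 -2.24884e+02] 96.2
bar y,z -290.3 312.1
```

The panel has moved to 96° because the finger linkage touched its free edge. I'll release, rise and tilt the tool about 30° so the approach clears the edge.

Request:
jog_arm(
  deltas=[
    [25, [0, 0, -0.1], [0, 0, 0]],
    [25, [0, 0, -0.3], [0, 0, 0]],
    [30, [0, 0, -0.4], [0, 0, 0]],
    [30, [0, 0.1, -0.3], [0, 0, 0]],
    [30, [0, 0.15, 0], [0.95, 0, 0]],
    [30, [0, 0.1, 0], [0.95, 0, 0]],
    [30, [0, 0, 0], [0.95, 0, 0]],
    [30, [0, 0, 0], [0.95, 0, 0]],
    [30, [0, 0, 0], [0.95, 0, 0]],
    [30, [0, 0, 0], [0.95, 0, 0]],
    [30, [0, 0, 0], [0.95, 0, 0]],
    [30, [0, 0, 0], [0.5, 0, 0]],
    [30, [0, 0, 0], [0, 0, 0]],
  ],
)

```text
time_s: 66.47
eef_pos: [495.4, -309.4, 396.6]
tool_rot: [-0.251, 0.968, -0.006, 0.003]
contact_force: [-0.7, 0.1, 0.2]
grip_width: 0.301
```

```bash
cat >> h.py <<'E'
def to2(bar,al,back=0,yaw=-1.2):
    """grasp point onto bar, tool tilted al deg about console x, 'back' mm short along approach"""
    o=get_obs(); q=o['tool_rot']; T=R.from_quat([q[1],q[2],q[3],q[0]])
    W=R.from_euler('z',yaw,degrees=True)*R.from_euler('x',al,degrees=True)*R.from_euler('x',180,degrees=True)
    z=W.as_matrix()[:,2]; tcp=np.array(bar)+z*(11-back)
    print('pos',np.round(o['eef_pos'],1),'tilt',np.degrees(np.arctan2(T.as_matrix()[1,2],-T.as_matrix()[2,2])).round(1),'q',np.round(o['joint_pos'],2),'F',np.round(o['contact_force'],1),'g',round(o['grip_width'],3),'t',round(o['time_s'],1))
    print(' goal',tcp.round(1),'shift',(T.inv().apply(tcp-o['eef_pos'])/75).round(3),'turn',(np.degrees((T.inv()*W).as_rotvec())/4).round(3))
E
python3 -c "
from h import *
panel(); to2([494,-290.3,312.1],30,50)"
```

```text
panel 4732 [-2.00000e-02 -1.08000e-01 -2.24923e+02] 96.2
bar y,z -290.1 312.1
pos [ 495.5 -309.1  396.8] tilt 29.1 q [ 0.18  0.46  0.76  1.41 -0.62  1.8  -0.64] F [ 0.2 -0.1  0.2] g 0.298 t 66.5
 goal [ 493.6 -309.8  345.9] shift [-0.027  0.339  0.588] turn [0.22  0.021 0.118]
```

Request:
jog_arm(
  deltas=[
    [30, [-0.01, 0.17, 0.25], [0, 0, 0.1]],
    [30, [-0.01, 0.13, 0.25], [0, 0, 0]],
    [30, [0, 0, 0], [0, 0, 0]],
    [30, [0, 0, 0], [0, 0, 0]],
  ],
)

```text
time_s: 67.03
eef_pos: [494.2, -308.8, 350.0]
tool_rot: [-0.251, 0.968, -0.008, 0.002]
contact_force: [0.3, 0.3, -0.1]
grip_width: 0.301
```

```bash
python3 -c "
from h import *
to2([494,-290.1,312.1],30,0)"
```

```text
pos [ 494.2 -308.8  350. ] tilt 29.1 q [ 0.18  0.48  0.75  1.49 -0.63  1.72 -0.6 ] F [ 0.3  0.3 -0.1] g 0.301 t 67.0
 goal [ 494.1 -284.6  302.6] shift [-0.006  0.026  0.71 ] turn [0.229 0.042 0.044]
```

Request:
jog_arm(
  deltas=[
    [30, [0, 0.02, 0.25], [0.2, 0, 0]],
    [30, [0, 0, 0.25], [0, 0, 0]],
    [30, [0, 0, 0.13], [0, 0, 0]],
    [30, [0, 0, 0.03], [0, 0, 0]],
    [30, [0, 0, 0], [0, 0, 0]],
  ],
)

```text
time_s: 67.65
eef_pos: [494.9, -284.1, 304.1]
tool_rot: [-0.258, 0.966, -0.008, 0.002]
contact_force: [0.6, -0.2, 0.3]
grip_width: 0.296
```

```bash
python3 -c "
from h import *
to2([494,-290.1,312.1],30,0); panel()"
```

```text
pos [ 494.9 -284.1  304.1] tilt 29.9 q [ 0.15  0.49  0.74  1.59 -0.65  1.63 -0.58] F [ 0.6 -0.2  0.3] g 0.296 t 67.7
 goal [ 494.1 -284.6  302.6] shift [-0.01   0.016  0.015] turn [0.022 0.028 0.063]
panel 4733 [-2.00000e-02 -1.08000e-01 -2.24885e+02] 96.2
bar y,z -290.3 312.1
```

Request:
jog_arm(
  deltas=[
    [0, [0, 0, 0], [0, 0, 0]],
    [0, [0, 0, 0], [0, 0, 0]],
    [0, [0, 0, 0], [0, 0, 0]],
    [0, [0, 0, 0], [0, 0, 0]],
    [0, [0, -0.227, 0.06], [0, 0, 0]],
    [0, [0, -0.22, 0.08], [0, 0, 0]],
    [0, [0, -0.215, 0.095], [0, 0, 0]],
    [0, [0, -0.205, 0.11], [0, 0, 0]],
    [0, [0, 0, 0], [0, 0, 0]],
  ],
)

```text
time_s: 68.82
eef_pos: [496.4, -215.3, 315.3]
tool_rot: [-0.253, 0.967, -0.009, 0.005]
contact_force: [-0.1, 1.5, -0.7]
grip_width: 0.126
```

```bash
cat >> h.py <<'E'
def arc2():
    o=get_obs(); q=o['tool_rot']; M=R.from_quat([q[1],q[2],q[3],q[0]]).as_matrix()
    g=np.array(o['eef_pos'])-11*M[:,2]; al=np.degrees(np.arctan2(M[1,2],-M[2,2])); ph=np.degrees(np.arctan2(g[2]-100,g[1]+224))
    print('t',round(o['time_s'],1),'grasp',g.round(1),'panel',(ph-11.2).round(1),'r',np.hypot(g[2]-100,g[1]+224).round(1),'tilt',al.round(1),'beta',(ph-al).round(1),'F',np.round(o['contact_force'],1),'g',round(o['grip_width'],3),'q',np.round(o['joint_pos'],2))
    for k in range(9):
        b=np.radians(ph-al-4.5*k-2.25); print([round(-.235*np.sin(b),2),round(.235*np.cos(b),2)],end=' ')
E
python3 -c "
from h import *
arc2()"
```

```text
t 68.8 grasp [ 496.2 -220.6  324.9] panel 77.9 r 224.9 tilt 29.3 beta 59.8 F [-0.1  1.5 -0.7] g 0.126 q [ 0.02  0.39  0.74  1.68 -0.63  1.56 -0.69]
[np.float64(-0.2), np.float64(0.13)] [np.float64(-0.19), np.float64(0.14)] [np.float64(-0.18), np.float64(0.16)] [np.float64(-0.16), np.float64(0.17)] [np.float64(-0.15), np.float64(0.18)] [np.float64(-0.14), np.float64(0.19)] [np.float64(-0.12), np.float64(0.2)] [np.float64(-0.1), np.float64(0.21)] [np.float64(-0.09), np.float64(0.22)]
```

Request:
jog_arm(
  deltas=[
    [0, [0, -0.2, 0.13], [0, 0, 0]],
    [0, [0, -0.19, 0.145], [0, 0, 0]],
    [0, [0, -0.18, 0.16], [0, 0, 0]],
    [0, [0, -0.16, 0.17], [0, 0, 0]],
    [0, [0, -0.15, 0.18], [0, 0, 0]],
    [0, [0, -0.14, 0.19], [0, 0, 0]],
    [0, [0, 0, 0], [0, 0, 0]],
  ],
)

```text
time_s: 69.7
eef_pos: [498.4, -107.1, 285.0]
tool_rot: [-0.251, 0.968, -0.01, 0.004]
contact_force: [3.2, 0.5, -6.6]
grip_width: 0.126
```

```bash
python3 -c "
from h import *
arc2()"
```

```text
t 69.7 grasp [ 498.3 -112.5  294.6] panel 49.0 r 224.3 tilt 29.1 beta 31.1 F [ 3.2  0.5 -6.6] g 0.126 q [-0.16  0.31  0.7   1.84 -0.65  1.39 -0.82]
[np.float64(-0.11), np.float64(0.21)] [np.float64(-0.1), np.float64(0.21)] [np.float64(-0.08), np.float64(0.22)] [np.float64(-0.06), np.float64(0.23)] [np.float64(-0.04), np.float64(0.23)] [np.float64(-0.03), np.float64(0.23)] [np.float64(-0.01), np.float64(0.23)] [np.float64(0.01), np.float64(0.23)] [np.float64(0.03), np.float64(0.23)]
```

Request:
jog_arm(
  deltas=[
    [0, [0, -0.11, 0.21], [0, 0, 0]],
    [0, [0, -0.1, 0.21], [0, 0, 0]],
    [0, [0, -0.08, 0.22], [0, 0, 0]],
    [0, [0, -0.06, 0.23], [0, 0, 0]],
    [0, [0, -0.04, 0.23], [0, 0, 0]],
    [0, [0, -0.03, 0.23], [0, 0, 0]],
    [0, [0, -0.01, 0.2], [0, 0, 0]],
    [0, [0, 0, 0.1], [0, 0, 0]],
    [0, [0, 0, 0], [0, 0, 0]],
  ],
)

```text
time_s: 70.82
eef_pos: [500.2, -17.9, 184.9]
tool_rot: [-0.247, 0.969, -0.013, 0.004]
contact_force: [0.5, -4.4, -0.1]
grip_width: 0.122
```

```bash
python3 -c "
from h import *
arc2()"
```

```text
t 70.8 grasp [500.1 -23.2 194.6] panel 14.0 r 222.0 tilt 28.6 beta -3.4 F [ 0.5 -4.4 -0.1] g 0.122 q [-0.26  0.37  0.62  2.02 -0.77  1.14 -0.8 ]
[np.float64(0.02), np.float64(0.23)] [np.float64(0.04), np.float64(0.23)] [np.float64(0.06), np.float64(0.23)] [np.float64(0.08), np.float64(0.22)] [np.float64(0.09), np.float64(0.22)] [np.float64(0.11), np.float64(0.21)] [np.float64(0.13), np.float64(0.2)] [np.float64(0.14), np.float64(0.19)] [np.float64(0.16), np.float64(0.18)]
```

Request:
jog_arm(
  deltas=[
    [0, [0, 0.015, 0.15], [0, 0, 0]],
    [0, [0, 0.02, 0.15], [0, 0, 0]],
    [0, [0, 0.03, 0.15], [0, 0, 0]],
    [0, [0, 0.03, 0.12], [0, 0, 0]],
    [0, [0, 0.02, 0.08], [0, 0, 0]],
    [0, [0, 0.01, 0.04], [0, 0, 0]],
    [0, [0, 0, 0], [0, 0, 0]],
  ],
)

```text
time_s: 71.7
eef_pos: [501.2, -3.7, 139.5]
tool_rot: [-0.252, 0.967, -0.015, 0.008]
contact_force: [0.8, -2.6, -6.8]
grip_width: 0.12
```

```bash
python3 -c "
from h import *
arc2()"
```

```text
t 71.7 grasp [500.9  -9.  149.1] panel 1.7 r 220.5 tilt 29.2 beta -16.4 F [ 0.8 -2.6 -6.8] g 0.12 q [-0.25  0.43  0.58  2.06 -0.86  1.07 -0.72]
[np.float64(0.07), np.float64(0.22)] [np.float64(0.09), np.float64(0.22)] [np.float64(0.11), np.float64(0.21)] [np.float64(0.12), np.float64(0.2)] [np.float64(0.14), np.float64(0.19)] [np.float64(0.15), np.float64(0.18)] [np.float64(0.17), np.float64(0.16)] [np.float64(0.18), np.float64(0.15)] [np.float64(0.19), np.float64(0.14)]
```

Request:
jog_arm(
  deltas=[
    [0, [0, 0.02, 0.06], [0, 0, 0]],
    [0, [0, 0.02, 0.06], [0, 0, 0]],
    [0, [0, 0.01, 0.05], [0, 0, 0]],
    [0, [0, 0, 0.03], [0, 0, 0]],
  ],
)

```text
time_s: 72.2
eef_pos: [501.3, -3.5, 139.3]
tool_rot: [-0.263, 0.965, -0.015, 0.012]
contact_force: [-5.1, -8.0, 10.6]
grip_width: 0.121
```

```bash
python3 -c "
from h import *
arc2()"
```

```text
t 72.2 grasp [500.9  -9.1 148.8] panel 1.6 r 220.3 tilt 30.5 beta -17.7 F [-5.1 -8.  10.6] g 0.121 q [-0.23  0.44  0.58  2.07 -0.88  1.08 -0.7 ]
[np.float64(0.08), np.float64(0.22)] [np.float64(0.1), np.float64(0.21)] [np.float64(0.11), np.float64(0.21)] [np.float64(0.13), np.float64(0.2)] [np.float64(0.14), np.float64(0.19)] [np.float64(0.16), np.float64(0.17)] [np.float64(0.17), np.float64(0.16)] [np.float64(0.18), np.float64(0.15)] [np.float64(0.19), np.float64(0.13)]
```

Request:
jog_arm(
  deltas=[
    [32, [0, 0, 0], [0, 0, 0]],
    [32, [0, 0, 0], [0, 0, 0]],
    [32, [0, 0, -0.2], [0, 0, 0]],
    [32, [0, 0, -0.4], [0, 0, 0]],
    [32, [0, 0, -0.5], [-0.9, 0, 0]],
    [32, [0, 0, -0.3], [-0.95, 0, 0]],
    [32, [0, 0, 0], [-0.95, 0, 0]],
    [32, [0, 0, 0], [-0.95, 0, 0]],
    [32, [0, 0, 0], [-0.95, 0, 0]],
    [32, [0, 0, 0], [-0.95, 0, 0]],
    [32, [0, 0, 0], [-0.95, 0, 0]],
    [32, [0, 0, 0], [-0.8, 0, 0]],
    [32, [0, 0, 0], [0, 0, 0]],
  ],
)

```text
time_s: 73.82
eef_pos: [498.6, -52.2, 237.4]
tool_rot: [-0.007, 1.0, -0.017, 0.006]
contact_force: [-1.6, -0.5, 1.0]
grip_width: 0.321
```

```bash
cat >> h.py <<'E'
def lid():
    for n in('top','side'):
        im,d=cap(n); P=cloud(n,d)
        m=(P[...,2]>85)&(P[...,2]<125)&(P[...,0]>425)&(P[...,0]<645)&(P[...,1]<15)&(P[...,1]>-210); a=P[m]
        for t in (6,4,4):
            A=np.c_[a[:,0]-535,a[:,1]+224,np.ones(len(a))]; c=np.linalg.lstsq(A,a[:,2],rcond=None)[0]; k=abs(A@c-a[:,2])<t; a=a[k]
        print(n,'lid',len(a),c.round(3),'deg',np.degrees(np.arctan(c[1])).round(2))
        m=(P[...,2]>132)&(P[...,2]<165)&(abs(P[...,0]-609)<30)&(abs(P[...,1]+8)<30); a=P[m]
        if m.any(): print(' key',m.sum(),a.mean(0).round(1),cv2.minAreaRect(a[:,:2].astype(np.float32)))
E
python3 -c "
from h import *
to([609,-8,136],-91.2); lid()"
```

```text
t 73.83 pos [498.6 -52.2 237.4] yaw -2.0 F [-1.6 -0.5  1. ] M [-0.02 -0.01  0.04] g 0.321
 shift [ 1.434 -0.621  1.379]
 turn [-2.9200e-01  1.6000e-02  2.2304e+01]
top lid 1362 [ 1.00000e-03 -1.00000e-03  1.05837e+02] deg -0.08
side lid 3539 [  0.      0.    105.764] deg 0.02
 key 112 [605.6  -5.7 148.1] ((607.314453125, -7.967136383056641), (34.906898498535156, 11.77187728881836), 89.77812194824219)
```

The lid is flat at 0.0°, so it's shut. Moving to the key to lock it.

Request:
jog_arm(
  deltas=[
    [40, [0.25, -0.11, 0], [-0.2, 0, 0]],
    [40, [0.35, -0.16, 0], [0, 0, 0]],
    [40, [0.35, -0.16, 0], [0, 0, 0]],
    [40, [0.25, -0.1, 0], [0, 0, 0]],
    [40, [0.1, -0.04, 0], [0, 0, 0]],
    [40, [0, 0, 0], [0, 0, 1]],
    [40, [0, 0, 0], [0, 0, 1]],
    [40, [0, 0, 0], [0, 0, 1]],
    [40, [0, 0, 0], [0, 0, 1]],
    [40, [0, 0, 0], [0, 0, 1]],
    [40, [0, 0, 0], [0, 0, 1]],
    [40, [0, 0, 0], [0, 0, 1]],
    [40, [0, 0, 0], [0, 0, 1]],
    [40, [0, 0, 0], [0, 0, 1]],
    [40, [0, 0, 0], [0, 0, 1]],
  ],
)

```text
time_s: 75.8
eef_pos: [593.7, -27.8, 239.4]
tool_rot: [-0.005, 0.924, -0.382, 0.001]
contact_force: [0.1, 0.1, -0.0]
grip_width: 0.402
```

Request:
jog_arm(
  deltas=[
    [40, [0, 0, 0], [0, 0, 1]],
    [40, [0, 0, 0], [0, 0, 1]],
    [40, [0, 0, 0], [0, 0, 1]],
    [40, [0, 0, 0], [0, 0, 1]],
    [40, [0, 0, 0], [0, 0, 1]],
    [40, [0, 0, 0], [0, 0, 1]],
    [40, [0, 0, 0], [0, 0, 1]],
    [40, [0, 0, 0], [0, 0, 1]],
    [40, [0, 0, 0], [0, 0, 1]],
    [40, [0, 0, 0], [0, 0, 1]],
    [40, [0, 0, 0], [0, 0, 1]],
    [40, [0, 0, 0], [0, 0, 0.5]],
    [40, [0, 0, 0], [0, 0, 0]],
  ],
)

```text
time_s: 77.42
eef_pos: [585.5, -38.6, 240.6]
tool_rot: [0.007, -0.684, 0.729, 0.007]
contact_force: [0.0, 1.0, 0.5]
grip_width: 0.4
```

```bash
python3 -c "
from h import *
to([609,-8,136],-91.2)"
```

```text
t 77.42 pos [585.5 -38.6 240.6] yaw -93.6 F [0.  1.  0.5] M [-0.02  0.04 -0.01] g 0.4
 shift [-0.398 -0.287  1.403]
 turn [-0.001  0.298 -0.612]
```

Request:
jog_arm(
  deltas=[
    [45, [-0.2, -0.13, 0], [0, 0.28, -0.5]],
    [45, [-0.12, -0.1, 0], [0, 0, 0]],
    [45, [0, 0, 0.2], [0, 0, 0]],
    [45, [0, 0, 0.3], [0, 0, 0]],
    [45, [0, 0, 0.15], [0, 0, 0]],
    [45, [0, 0, 0], [0, 0, 0]],
    [45, [0, 0, 0], [0, 0, 0]],
  ],
)

```text
time_s: 78.3
eef_pos: [605.0, -13.2, 188.8]
tool_rot: [0.0, -0.699, 0.716, 0.001]
contact_force: [0.1, -0.0, 0.4]
grip_width: 0.448
```

```bash
python3 -c "
from h import *
to([609,-8,136],-91.2)"
```

```text
t 78.3 pos [605.  -13.2 188.8] yaw -91.4 F [ 0.1 -0.   0.4] M [ 0.02 -0.01  0.04] g 0.448
 shift [-0.07  -0.053  0.704]
 turn [ 0.02   0.02  -0.044]
```

Request:
jog_arm(
  deltas=[
    [45, [-0.065, -0.05, 0], [0, 0, 0]],
    [45, [0, 0, 0.2], [0, 0, 0]],
    [45, [0, 0, 0.25], [0, 0, 0]],
    [45, [0, 0, 0.15], [0, 0, 0]],
    [45, [0, 0, 0.05], [0, 0, 0]],
    [45, [0, 0, 0], [0, 0, 0]],
  ],
)

```text
time_s: 79.05
eef_pos: [609.2, -8.1, 136.9]
tool_rot: [0.0, -0.699, 0.716, 0.001]
contact_force: [0.2, -0.1, 0.0]
grip_width: 0.451
```

```bash
python3 -c "
from h import *
to([609,-8,136],-91.2)"
```

```text
t 79.05 pos [609.2  -8.1 136.9] yaw -91.4 F [ 0.2 -0.1  0. ] M [0.04 0.01 0.06] g 0.451
 shift [-0.001  0.003  0.011]
 turn [ 0.015  0.021 -0.044]
```

Perfectly placed. I'll grip and turn anticlockwise.

Request:
jog_arm(
  deltas=[
    [0, [0, 0, 0], [0, 0, 0]],
    [0, [0, 0, 0], [0, 0, 0]],
    [0, [0, 0, 0], [0, 0, 0]],
    [0, [0, 0, 0], [0, 0, -1]],
    [0, [0, 0, 0], [0, 0, -1]],
    [0, [0, 0, 0], [0, 0, -1]],
    [0, [0, 0, 0], [0, 0, -1]],
    [0, [0, 0, 0], [0, 0, -1]],
    [0, [0, 0, 0], [0, 0, -1]],
    [0, [0, 0, 0], [0, 0, -1]],
    [0, [0, 0, 0], [0, 0, -1]],
    [0, [0, 0, 0], [0, 0, -1]],
    [0, [0, 0, 0], [0, 0, -1]],
    [0, [0, 0, 0], [0, 0, -1]],
    [0, [0, 0, 0], [0, 0, -1]],
    [0, [0, 0, 0], [0, 0, 0]],
  ],
  force=40,
)

```text
time_s: 81.05
eef_pos: [609.5, -8.2, 137.6]
tool_rot: [-0.001, 0.933, -0.359, 0.001]
contact_force: [0.8, 0.1, -2.0]
grip_width: 0.105
```

```bash
python3 -c "
from h import *
to([609,-8,136],-1.2)"
```

```text
t 81.05 pos [609.5  -8.2 137.6] yaw -42.1 F [ 0.8  0.1 -2. ] M [0.01 0.02 0.04] g 0.105
 shift [-0.007  0.002  0.021]
 turn [ -0.041  -0.027 -10.215]
```

Request:
jog_arm(
  deltas=[
    [0, [0, 0, 0], [0, 0, -1]],
    [0, [0, 0, 0], [0, 0, -1]],
    [0, [0, 0, 0], [0, 0, -1]],
    [0, [0, 0, 0], [0, 0, -1]],
    [0, [0, 0, 0], [0, 0, -1]],
    [0, [0, 0, 0], [0, 0, -1]],
    [0, [0, 0, 0], [0, 0, -1]],
    [0, [0, 0, 0], [0, 0, -1]],
    [0, [0, 0, 0], [0, 0, -1]],
    [0, [0, 0, 0], [0, 0, -1]],
    [0, [0, 0, 0], [0, 0, -0.4]],
    [0, [0, 0, 0], [0, 0, 0]],
    [0, [0, 0, 0], [0, 0, 0]],
  ],
)

```text
time_s: 82.68
eef_pos: [609.5, -8.2, 137.5]
tool_rot: [-0.001, 1.0, -0.003, 0.001]
contact_force: [0.0, 0.5, -0.9]
grip_width: 0.108
```

```bash
python3 -c "
from h import *
to([609,-8,136],-1.2)"
```

```text
t 82.67 pos [609.5  -8.2 137.5] yaw -0.4 F [ 0.   0.5 -0.9] M [ 0.08  0.07 -0.33] g 0.108
 shift [-0.006 -0.002  0.02 ]
 turn [-0.036 -0.039  0.202]
```

Locked against its stop (M_z = -0.33 N m). I'll release, rise, clear the view and check.

Request:
jog_arm(
  deltas=[
    [45, [0, 0, 0], [0, 0, 0]],
    [45, [0, 0, 0], [0, 0, 0]],
    [45, [0, 0, 0], [0, 0, 0]],
    [45, [0, 0, -0.2], [0, 0, 0]],
    [45, [0, 0, -0.5], [0, 0, 0]],
    [45, [0, 0, -0.5], [0, 0, 0]],
    [45, [0, 0, -0.4], [0, 0, 0]],
    [45, [0, 0.4, 0], [0, 0, 0]],
    [45, [0, 0.6, 0], [0, 0, 0]],
    [45, [0, 0.6, 0], [0, 0, 0]],
    [45, [0, 0.6, 0], [0, 0, 0]],
    [45, [0, 0.4, 0], [0, 0, 0]],
    [45, [0, 0.2, 0], [0, 0, 0]],
    [45, [0, 0, 0], [0, 0, 0]],
    [45, [0, 0, 0], [0, 0, 0]],
    [45, [0, 0, 0], [0, 0, 0]],
  ],
)

```text
time_s: 84.68
eef_pos: [611.7, -221.8, 273.9]
tool_rot: [-0.001, 1.0, 0.001, 0.008]
contact_force: [-0.9, 0.1, -0.9]
grip_width: 0.449
```

```bash
python3 -c "
from h import *
to([609,-8,136],-1.2); lid(); socks()
A=np.load('/tmp/top.npz')['im'][150:300,130:450,::-1]
B=np.load('/tmp/side.npz')['im'][150:400,100:450,::-1]
cv2.imwrite('pics/end.png',np.hstack([cv2.resize(A,(440,206)),cv2.resize(B,(288,206))]).repeat(1,0))"
```

```text
t 84.67 pos [ 611.7 -221.8  273.9] yaw 0.1 F [-0.9  0.1 -0.9] M [-0.04  0.06 -0.02] g 0.449
 shift [-0.063 -2.846  1.844]
 turn [-0.033 -0.238  0.32 ]
top lid 983 [ -0.    -0.   106.08] deg -0.01
 key 37 [608.1  -7.4 152.5] ((608.8741455078125, -7.552412509918213), (10.006244659423828, 32.44810485839844), 89.1777114868164)
side lid 3532 [1.00000e-03 0.00000e+00 1.05843e+02] deg 0.0
 key 116 [605.6  -5.7 147.8] ((607.270263671875, -8.23973274230957), (12.907679557800293, 33.048309326171875), 88.3897933959961)
top [165. 193.] 43 z 43.2 [645.1 369.7] [23. 24.] sat 146.0
top [176. 223.] 44 z 42.7 [529.8 323.8] [24. 23.] sat 125.0
side [127. 313.] 142 z 40.9 [645.5 370.8] [25. 24.] sat 164.0
side [177. 327.] 151 z 41.2 [530.8 323.6] [26. 25.] sat 128.0
```

View pics/end.png

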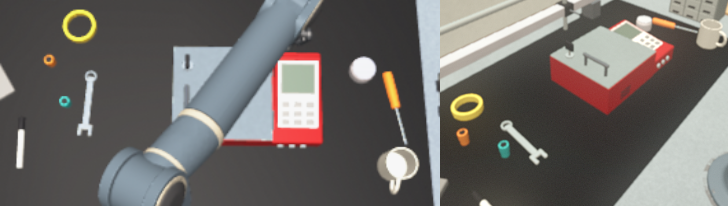

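The final view shows the lid flat, the key lengthwise (locked) at crop (187,62), no steel sockets left on the bench, and spanner, tape, marker, mug, screwdriver and tin in place. Handing in.

```bash
python3 -c "
from h import *
print(env.close_job())"
```

```text
the job is handed in; nothing more can be done
None
```

The torque tester is changed over and the job is handed in at about 85 s; the hand-in gives no verdict. I unlocked the key and raised the panel. I turned the selector back to its anticlockwise stop (felt as 0.87 N m) and then 90° (three clicks) clockwise. All four steel sockets went into the tray. I then shut the panel slowly and locked the key against its stop.

**Last checks:**
- **Panel and key:** the panel measures 0.0° in both cameras. The key head again lies lengthwise, as it did when locked at the start.
- **Sockets:** all four were seen standing in the tray before I shut the panel. No steel sockets are left on the bench.
- **Selector:** seen at click 3 right after setting, not touched since.
- **Other items:** the orange and turquoise look-alikes measure within a few millimetres of where they started. The rest look unmoved, judged by eye only.

**What did not go as planned:**
- **Socket C:** it moved about 27 mm after I put it down but stayed inside the tray.
- **Panel handle:** my first try at re-gripping it nudged the open panel from about 94° to 96°, so I gripped again with the tool tilted.
- **Panel reading while closing:** the arm's own reading was still 1.6° when the panel met its stop. The cameras then showed it flat.

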